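# Set up the tube-welding jig

### The job

Set up the welding jig for the next batch: swing the yellow cover aside off the grey well, take out the brass sleeve and slip it over the jig's post down onto its shoulder, then swing the cover fully shut again. Lay every copper tube that is on the table, whichever way its square coupling is turned, crosswise in the blue V-rails, one to a groove, resting down in the matching grooves of both rails, square to them and about centred so that it overhangs both alike. Leave the pliers, tape measure and red magnetic square where they are.

Things in the scene. Friction and masses are not known exactly. Their poses are not given: they have to be found in the camera images.
- jig: fixed welding jig: plate at x -85 to 150, y -150 to 150, 8 thick (mm, jig axes). Two blue V-rails along y, centred at x -45 and 45, each 16 wide, 290 long; five 90-degree grooves at y -104, -52, 0, 52, 104, bottoms at z 28, tops at z 42, mouths 28. A seated tube lies along x, its axis at z 42. Post at x 115, y 0. Origin: on the table, midway between the rails, mid-length; z up
- groove0 (a point): bottom line of groove 1 of 5 of the jig, midway between the two rails (28 mm above the table)
- groove1 (a point): bottom line of groove 2 of 5 of the jig, midway between the two rails (28 mm above the table)
- groove2 (a point): bottom line of groove 3 of 5 of the jig, midway between the two rails (28 mm above the table)
- groove3 (a point): bottom line of groove 4 of 5 of the jig, midway between the two rails (28 mm above the table)
- groove4 (a point): bottom line of groove 5 of 5 of the jig, midway between the two rails (28 mm above the table)
- post_seat (a point): foot of the jig's upright post, on its axis, on the round shoulder (38 mm diameter) where the sleeve comes to rest, 38 mm above the table. The steel post is 21 mm in diameter, chamfered at the top, and its top is 36 mm above this point
- well: grey spacer well, fixed: open-topped box 72 (its x) x 124 (its y) x 36 mm high, walls and floor 6 mm (mouth 60 x 112 mm, 30 mm deep). Origin: centre of its underside, on the table; z is up. The sleeve lies inside under the cover
- cover_pivot (a point): pivot screw of the cover, on the cover's top face (41 mm above the table), just outside the well at well x = -28, y = -70 mm; the pivot axis is vertical
- cover (a joint): angle (rad) of the flat yellow cover (72 x 140 x 4 mm, underside 37 mm above the table) about its pivot screw: 0 = at its stop, squarely over the well; grows as the cover swings clockwise seen from above, to a stop at 1.75; from about 1.5 the well is quite clear. It stays where it is left (friction about 0.06 N m)
- cover_knob (a point): middle of the upright round black knob on the cover (16 mm diameter, 28 mm tall, on the cover's top face), 14 mm above that face and 55 mm above the table, 77 mm from the pivot axis; moves with the cover. Closed, it lies 28 mm in x and 72 mm in y (well axes) from the pivot
- sleeve: brass spacer sleeve, a ring 36 mm outside, 26 mm bore, 26 mm high, 0.1 kg. Origin: centre of its underside; z is its bore axis. At the start it stands upright on the well's floor (6 mm above the table) near the middle
- sleeve_center (a point): centre of the sleeve, on its bore axis at half its height (13 mm from either end; either end may be up)
- tube0: copper tube, 20 mm diameter, 130 mm long, with a square brass coupling (24 x 24 mm, 30 mm long) round its middle, on which it lies without rolling, axis 12 mm above the table; about 0.18 kg; three to five of these five tubes are present. Origin: its centre, on its axis; x is the tube axis
- tube1: copper tube, 20 mm diameter, 130 mm long, with a square brass coupling (24 x 24 mm, 30 mm long) round its middle, on which it lies without rolling, axis 12 mm above the table; about 0.18 kg; three to five of these five tubes are present. Origin: its centre, on its axis; x is the tube axis
- tube2: copper tube, 20 mm diameter, 130 mm long, with a square brass coupling (24 x 24 mm, 30 mm long) round its middle, on which it lies without rolling, axis 12 mm above the table; about 0.18 kg; three to five of these five tubes are present. Origin: its centre, on its axis; x is the tube axis
- tube3: copper tube, 20 mm diameter, 130 mm long, with a square brass coupling (24 x 24 mm, 30 mm long) round its middle, on which it lies without rolling, axis 12 mm above the table; about 0.18 kg; three to five of these five tubes are present. Origin: its centre, on its axis; x is the tube axis
- tube4: copper tube, 20 mm diameter, 130 mm long, with a square brass coupling (24 x 24 mm, 30 mm long) round its middle, on which it lies without rolling, axis 12 mm above the table; about 0.18 kg; three to five of these five tubes are present. Origin: its centre, on its axis; x is the tube axis
- pliers: pliers with red and blue handles, 180 mm long along x, 16 mm high, lying on the table; not part of the job. Origin: on its underside near the middle
- tape_measure: yellow tape measure, 64 x 60 x 36 mm, not part of the job. Origin: centre of its underside
- magnet_square: red magnetic welding square, about 75 x 83 mm, 16 mm high, lying flat, not part of the job. Origin: near the middle of its underside
Not all that is in view belongs to the job. What is shaped like the tube4 but pink or purple is not meant. What is shaped like the tube1 but green is not meant.

How it is judged:
By the outcome, as a careful person would: the job done as asked, in the order asked, and still so for the second after the job is handed in, with the robot touching nothing.
Of tube0, tube1, tube2, tube3, tube4 only 3 to 5 are there at a start; the rules pass over those that are not, and their reading is None.
At some moment in a run one of tube0, tube1, tube2, tube3, tube4 may be knocked a few centimetres aside while the robot is not near it.
Once in a run the grip may slacken for a moment while it holds something.
It also fails if it takes over 210 s, if anything falls off the work surface, if the arm or the gripper's body presses on something with over 40 N, if the wrist force passes 120 N, or if a joint passes its speed limit or range.

### The arm

A 6-joint arm with a two-finger parallel gripper is mounted at the origin on the work surface. World frame = base frame: x ahead of the robot, y to its left, z up, the work surface at z = 0. Lengths are in m, angles in rad, forces in N, time in s.
With the tool pointing down it reaches from about 0.325 to 0.775 m from the base axis. Payload 5.5 kg.
Tool frame: the origin (TCP) lies on the centre line of the jaws, within the pads' length; the fingertips stand 25 mm ahead of it and the grasp point (between the pads) lies 6 mm ahead of it; z points along the fingers, y is the direction in which the jaws open and shut (so a half turn about z gives the same grasp; the last joint's range is limited). The gripper opens to 88 mm and grips with 3 to 60 N. Pads are 20 mm wide; open, the fingers measure 115 mm over their backs; the gripper's body (75 mm by 178 mm) begins 61 mm behind the grasp point.
Start: joints at [1.094, 0.091, 1.231, -0, 1.82, -0.057], TCP at [0.245, 0.548, 0.248] pointing down, gripper open.
Joint ranges: [-2.87, 2.87], [-0.86, 2.18], [0.17, 2.46], [-1.51, 4.65], [0.06, 2.69], [-2.65, 2.65]. Speed limits (rad/s): [2.57, 2.57, 3.01, 3.14, 3.14, 3.14].

### API

Orientations are given as a 3x3 rotation matrix whose columns are the frame's x, y, z axes.
In Python, from station import bot, vision gives the robot as it stands. The module is installed in compiled form; this text tells all that it offers.
- The arm moves only by the tool play_rows, never from a script. Its argument "steps" is text: rows parted by semicolons, each of 6 numbers parted by spaces: the shift along the tool's x, y, z in m, then the turn, a rotation vector about the tool's x, y, z in degrees. A call has 1 to 5 rows; each row shifts and turns the commanded pose from where the row before left it, along the tool's axes as they then stand; what a row does not reach is not made up. A row lasts 1/12 s, in which the tool goes at most 41.7 mm and 7.16 degrees, less where a joint would pass 70% of its speed; a pose out of reach is approached as far as the arm can. A call is refused whole if a number of a shift passes 0.0417 or a number of a turn 7.16, either way. A call with a gripper value outside its range is refused whole. "fingers" is the finger opening in m, from 0 to 0.0878, set as the call begins (left out, the last holds). The fingers move at their own pace and stop on an object; "grip_force" is the grip in N (left out, the last holds). Time passes only in rows, so rows that do not move let the fingers close. It gives the time, the measured TCP pose, the force and the opening at its end, in the units of the state.
- bot.read_state(): the state, without advancing time (a new reading comes with each control period).
- vision.read_camera(name): name is "side" or "top"; returns (picture, depth): 480x640x3 uint8, red, green, blue; 480x640 float32, m along the optical axis (not along the pixel's ray), 0 where there is no reading.
- vision.calibration(name): a dict with "intrinsics" (3x3 intrinsics, pixels), "extrinsics" (4x4, takes a point from world to camera coordinates). Camera axes: x right, y down, z forward; pixel columns grow to the right and rows downward; lengths in m; the calibration is good to about 2 mm. A picture is of the moment at which its call begins. calibration takes no time and is no camera call.
- bot.sign_off(): hands the job in, once; it reports no verdict.
The state is a dict: "time_s": time; "joint_pos": joint angles; "joint_velocities": joint speeds; "joint_efforts": joint torques, N m; "ee_pos": TCP position; "tool_rot": TCP orientation; "contact_force": force on the tool from outside, world axes, zero at the start; "ft_torque": the same for the moment, N m; "finger_gap": finger opening in m.
Only numpy, scipy, OpenCV 4.12 (cv2) and the standard library are available. Lean on these libraries where they do the work, as an engineer would, in place of code of your own. Each camera call takes 0.05 s, during which the arm holds its last target. There are 200 camera calls.

## Working session

There is one attempt and no reset: what is moved stays moved. The work goes in short steps, Python scripts to look and compute and a tool call to move; the robot and the scene stay as the last step left them, time stands still between calls to the robot, and variables do not carry over. Pictures are saved under pics/ and viewed, about 12 in all and at most 16, crops included, and the job is handed in when it is done.

Besides the shell and the picture viewer there is one more tool, called after "Emit:" by a JSON object that holds its "name" and its "arguments". play_rows: Moves the arm, as the interface text tells. Its arguments: {"type":"object","properties":{"steps":{"type":"string"},"fingers":{"type":"number"},"grip_force":{"type":"number"}},"required":["steps"]}

```bash
mkdir -p pics
cat > h.py <<'E'
import numpy as np, cv2
from station import bot, vision
def snap(name,f=None):
    p,d=vision.read_camera(name)
    if f: cv2.imwrite('pics/'+f,cv2.cvtColor(p,cv2.COLOR_RGB2BGR))
    return p,d
def cal(name):
    c=vision.calibration(name); return np.array(c['intrinsics']),np.array(c['extrinsics'])
def ray(name,uv,z):
    K,E=cal(name); R,t=E[:3,:3],E[:3,3]; C=-R.T@t
    uv=np.atleast_2d(uv).astype(float)
    d=(R.T@np.linalg.inv(K)@np.c_[uv,np.ones(len(uv))].T).T
    return C+d*((z-C[2])/d[:,2])[:,None]
def proj(name,P):
    K,E=cal(name); P=np.atleast_2d(P); q=(K@(E[:3,:3]@P.T+E[:3,3:])).T; return q[:,:2]/q[:,2:]
def cloud(name,d):
    K,E=cal(name); v,u=np.mgrid[:480,:640]
    c=np.stack([(u-K[0,2])/K[0,0]*d,(v-K[1,2])/K[1,1]*d,d],-1)
    w=(c-E[:3,3])@E[:3,:3]; w[d<=0]=np.nan; return w
E
python3 - <<'E'
from h import *
np.set_printoptions(precision=4,suppress=True)
for n in('top','side'):
    p,d=snap(n,n+'0.png'); np.savez(n+'0.npz',p=p,d=d)
    K,E=cal(n); print(n,K.tolist(),(-E[:3,:3].T@E[:3,3]),E[2,:3])
print(bot.read_state())
E
```

```text
top [[455.4817883252458, 0.0, 313.664026695494], [0.0, 455.4817883252458, 243.9391732078636], [0.0, 0.0, 1.0]] [ 0.3439 -0.0949  1.0606] [ 0.168   0.0224 -0.9855]
side [[565.2251165594796, 0.0, 317.5773115811695], [0.0, 565.2251165594796, 243.26174541137894], [0.0, 0.0, 1.0]] [ 0.2222 -1.2107  0.9978] [ 0.1827  0.7551 -0.6296]
{'time_s': 0.1, 'joint_pos': array([ 1.0943,  0.0918,  1.2317, -0.    ,  1.8197, -0.0567]), 'joint_velocities': array([ 0.0001, -0.002 , -0.003 ,  0.0004,  0.0014, -0.0003]), 'joint_efforts': array([  0.0016, -44.7856, -40.757 ,   0.0699,   0.0284,  -0.0001]), 'ee_pos': array([0.2445, 0.5477, 0.2466]), 'tool_rot': array([[-0.9132,  0.4076, -0.0008],
       [ 0.4076,  0.9132, -0.0015],
       [ 0.0001, -0.0017, -1.    ]]), 'contact_force': array([-0.0313,  0.1734,  0.0908]), 'ft_torque': array([-0.0241,  0.0259, -0.0124]), 'finger_gap': 0.08794998573699823}
```

View pics/top0.png

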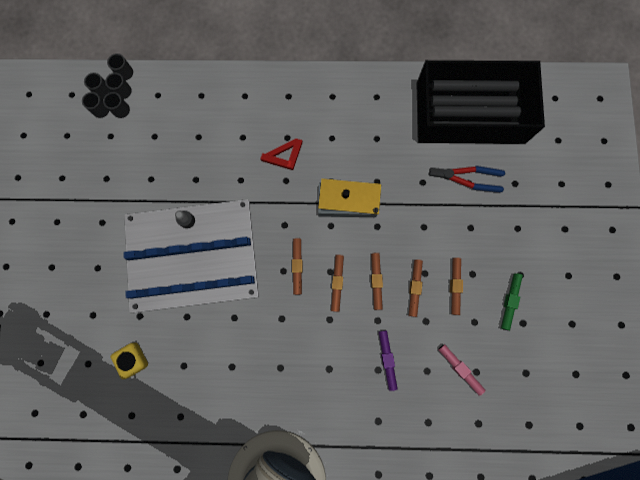

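View pics/side0.png

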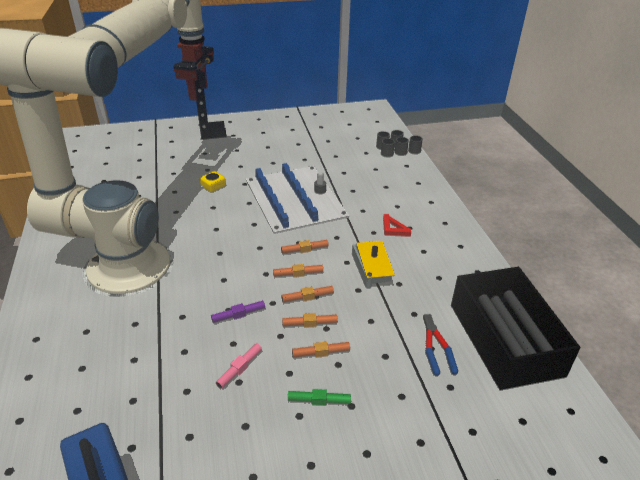

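Run:
```python
from h import *
np.set_printoptions(precision=4,suppress=True)
T=np.load('top0.npz');S=np.load('side0.npz')
def b(p): return cv2.cvtColor(p,cv2.COLOR_RGB2BGR)
a=cv2.resize(b(T['p'][170:225,305:395]),None,fx=6,fy=6,interpolation=cv2.INTER_CUBIC)
c=cv2.resize(b(S['p'][230:295,345:405]),None,fx=6,fy=6,interpolation=cv2.INTER_CUBIC)
o=np.zeros((600,800,3),np.uint8)
a=cv2.resize(a,(440,269)); o[:269,:440]=a; c=cv2.resize(c,(360,390)); o[:390,440:800]=c
j=cv2.resize(b(T['p'][195:315,115:265]),(410,328)); o[270:598,:410]=j
cv2.imwrite('pics/crop1.png',o)
m={}
for n,D in(('top',T),('side',S)):
    h=cv2.cvtColor(D['p'],cv2.COLOR_RGB2HSV); W=cloud(n,D['d'])
    for col,lo,hi in(('copper',(3,90,60),(20,255,255)),('blue',(104,120,40),(122,255,255)),('yellow',(21,150,100),(32,255,255))):
        k=cv2.inRange(h,lo,hi); k=cv2.morphologyEx(k,cv2.MORPH_CLOSE,np.ones((3,3)))
        cs,_=cv2.findContours(k,cv2.RETR_EXTERNAL,cv2.CHAIN_APPROX_NONE)
        for q in cs:
            if cv2.contourArea(q)<100: continue
            r=cv2.minAreaRect(q); mm=np.zeros_like(k); cv2.drawContours(mm,[q],-1,255,-1)
            w=W[mm>0]; print(n,col,np.round(r[0],1),np.round(r[1],1),round(r[2],1),'depth-med',np.nanmedian(w,0),'z95',np.nanpercentile(w[:,2],[5,95]))
```

```text
top copper [416.1 287.9] [10.5 56.5] 4.8 depth-med [ 0.423  -0.3044  0.0207] z95 [0.0157 0.0252]
top copper [457. 286.] [56. 10.] 90.0 depth-med [ 0.4289 -0.3962  0.0208] z95 [0.0154 0.0257]
top copper [337. 283.] [10.2 56.2] 2.3 depth-med [ 0.4312 -0.126   0.0207] z95 [0.0151 0.0253]
top copper [377. 281.] [56. 10.] 90.0 depth-med [ 0.4373 -0.2163  0.0208] z95 [0.0149 0.0252]
top copper [296.5 266. ] [56.  9.] 90.0 depth-med [ 0.467  -0.0329  0.0205] z95 [0.014  0.0253]
top blue [189.5 286.7] [  7.6 128.2] 83.0 depth-med [0.416  0.2085 0.0383] z95 [0.0194 0.0435]
top blue [186.8 248.3] [  8.3 126.8] 83.0 depth-med [0.5044 0.2208 0.038 ] z95 [0.0239 0.0437]
top blue [488.1 187.7] [29.9  5.7] 6.0 depth-med [ 0.6628 -0.4803  0.0141] z95 [0.0078 0.018 ]
top blue [489.9 170.9] [28.9  5.8] 9.5 depth-med [ 0.7045 -0.4876  0.0142] z95 [0.0086 0.0178]
top yellow [126.7 360.9] [27.9 26.8] 62.2 depth-med [0.2511 0.3357 0.0351] z95 [0.0307 0.0384]
top yellow [349.4 195.8] [60.6 30.3] 5.3 depth-med [ 0.6311 -0.1514  0.0405] z95 [0.0372 0.044 ]
side copper [320.5 349. ] [14. 57.] 90.0 depth-med [
[... 1384 characters left out ...]
5 [0.0301 0.0447]
side blue [298.7 187.7] [56.8  5.7] 57.0 depth-med [0.5067 0.2238 0.0399] z95 [0.0294 0.0455]
side blue [144.5  80.5] [91.  89.5] 76.0 depth-med [ 0.0149  1.9879 -0.3603] z95 [-0.5293 -0.1086]
side blue [98.  16.4] [11.7 29.4] 80.5 depth-med [-0.2252  1.9893  0.0544] z95 [0.0218 0.0743]
side blue [437.   55.5] [111. 182.] 90.0 depth-med [ 1.7036  1.9877 -0.2627] z95 [-0.5961  0.0105]
side blue [272.6  55.3] [107.8 141.9] 86.2 depth-med [ 0.7009  1.9879 -0.2151] z95 [-0.5123  0.0482]
side yellow [375.  258.6] [41.8 27.1] 72.9 depth-med [ 0.6296 -0.1586  0.0409] z95 [0.0373 0.0502]
side yellow [212.4 181. ] [17.9 23.5] 65.6 depth-med [0.2494 0.3172 0.0294] z95 [0.0098 0.0383]
```

View pics/crop1.png

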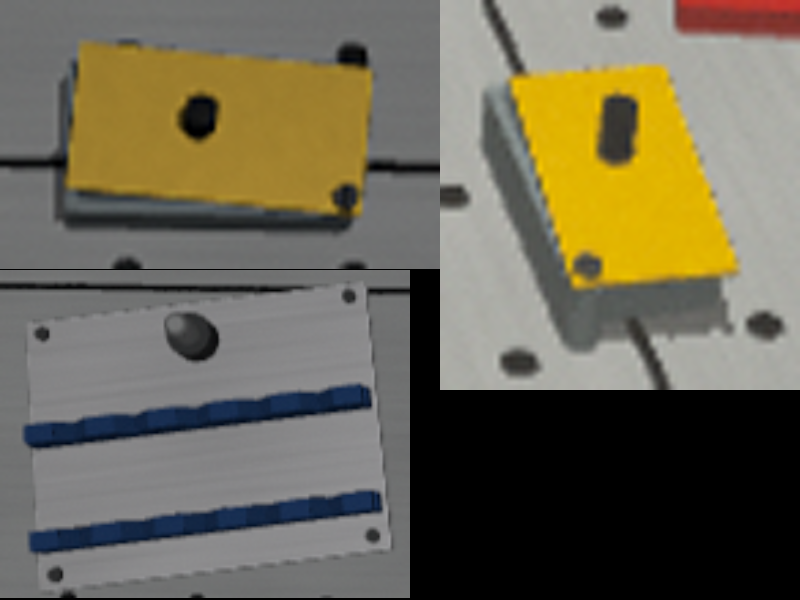

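Run:
```python
from h import *
np.set_printoptions(precision=4,suppress=True)
for n in('top','side'):
    D=np.load(n+'0.npz'); p,d=D['p'],D['d']; W=cloud(n,d); h=cv2.cvtColor(p,cv2.COLOR_RGB2HSV)
    k=cv2.inRange(h,(104,120,40),(122,255,255))>0
    # rails
    C=[]
    for x0,x1 in((.36,.462),(.462,.56)):
        s=k&(W[...,0]>x0)&(W[...,0]<x1)&(W[...,1]>.03)&(W[...,1]<.4)&(W[...,2]>.037)&(W[...,2]<.047)
        q=W[s]; r=cv2.minAreaRect(q[:,:2].astype(np.float32)*1000); b=cv2.boxPoints(r)
        l=cv2.fitLine(q[:,:2].astype(np.float32),cv2.DIST_HUBER,0,1e-4,1e-4).ravel()
        print(n,'rail',s.sum(),r,'yaw',np.degrees(np.arctan2(-l[0]*np.sign(l[1]),abs(l[1]))),'mean',q.mean(0)); C.append(np.array(r[0]))
    print('mid',(C[0]+C[1])/2, 'xdir',np.degrees(np.arctan2(*(C[1]-C[0])[::-1])))
    # plate
    hh=W[...,2]; R=(abs(W[...,0]-.58)<.06)&(abs(W[...,1]-.235)<.06)
    for z0,z1 in((.066,.082),(.03,.045)):
        s=R&(hh>z0)&(hh<z1)&(~k); q=W[s]; 
        if s.sum(): print('post',z0,s.sum(),np.median(q,0),q.min(0),q.max(0))
    # plate mask
    # cover, knob
    y=cv2.inRange(h,(21,150,100),(32,255,255))>0
    s=y&(W[...,0]>.55)&(abs(W[...,2]-.041)<.006); m=s.astype(np.uint8)*255
    cs=max(cv2.findContours(cv2.morphologyEx(m,cv2.MORPH_CLOSE,np.ones((7,7))),0,1)[0],key=cv2.contourArea).reshape(-1,2)
    P=ray(n,cs,.041)[:,:2]*1000; r=cv2.minAreaRect(P.astype(np.float32)); print('cover',r,cv2.boxPoints(r).tolist())
    R=(abs(W[...,0]-.63)<.05)&(abs(W[...,1]+.15)<.06)&(hh>.060)&(hh<.08); q=W[R]; print('knob',R.sum(),np.median(q,0),q.min(0),q.max(0))
    # well top rim z~.036 grey visible
    R=(abs(W[...,0]-.62)<.08)&(abs(W[...,1]+.15)<.1)&(hh>.02)&(hh<.0375)&~y; q=W[R]; 
    if R.sum(): rr=cv2.minAreaRect(q[:,:2].astype(np.float32)*1000); print('wellbits',R.sum(),q.min(0),q.max(0))
```

```text
top rail 516 ((417.11676025390625, 208.76239013671875), (14.896429061889648, 281.98126220703125), 8.07909107208252) yaw 7.992193 mean [0.4166 0.2101 0.0409]
top rail 497 ((505.87298583984375, 220.94871520996094), (14.359687805175781, 282.5393371582031), 7.994856834411621) yaw 7.9489856 mean [0.5055 0.222  0.0409]
mid [461.4949 214.8556] xdir 7.817890062346212
post 0.066 66 [0.5755 0.2302 0.0721] [0.5655 0.2206 0.0663] [0.5865 0.241  0.0768]
post 0.03 133 [0.5702 0.2238 0.0372] [0.5569 0.2126 0.0307] [0.5944 0.2485 0.0446]
cover ((631.8851928710938, -152.07089233398438), (139.1033172607422, 72.17070007324219), 85.1358413696289) [[590.0322875976562, -218.312255859375], [661.9430541992188, -224.431884765625], [673.7380981445312, -85.82952880859375], [601.8273315429688, -79.70989990234375]]
knob 41 [ 0.6329 -0.141   0.0669] [ 0.6263 -0.1497  0.0602] [ 0.6401 -0.1343  0.0715]
wellbits 209 [ 0.5913 -0.2235  0.0201] [ 0.6685 -0.0797  0.0375]
side rail 167 ((416.5990295410156, 207.38616943359375), (16.371288299560547, 284.7711181640625), 7.858752727508545) yaw 8.289226 mean [0.4172 0.2025 0.041 ]
side rail 146 ((504.48480224609375, 219.85568237304688), (16.450042724609375, 284.6705627441406), 8.40153980255127) yaw 8.191471 mean [0.506  0.2144 0.0414]
mid [460.5419 213.6209] xdir 8.075407050906302
post 0.066 23 [0.573 0.226 0.072] [0.5647 0.2157 0.0667] [0.5824 0.236  0.0767]
post 0.03 70 [0.571  0.2204 0.0375] [0.5548 0.2034 0.0302] [0.5912 0.248  0.0448]
cover ((631.3306884765625, -154.73309326171875), (141.32139587402344, 71.57369232177734), 85.04573822021484) [[589.5752563476562, -222.03921508789062], [660.8815307617188, -228.22036743164062], [673.0861206054688, -87.42697143554688], [601.7798461914062, -81.24581909179688]]
knob 35 [ 0.6312 -0.1455  0.0666] [ 0.625  -0.1535  0.06  ] [ 0.6397 -0.1352  0.0717]
wellbits 164 [ 0.5892 -0.2232  0.02  ] [ 0.6603 -0.0773  0.0374]
```

Emit:
{"name": "play_rows", "arguments": {"steps": "0 0 0 0 0 -6; 0 0 0 0 0 -6; 0 0 0 0 0 -6; 0 0 0 0 0 -6; 0 0 0 0 0 0"}}

```text
time_s: 0.52
ee_pos: [0.2445, 0.5478, 0.247]
tool_rot: [[-1.0, -0.003, -0.001], [-0.003, 1.0, -0.001], [0.001, -0.001, -1.0]]
contact_force: [-0.3, 0.3, 0.3]
finger_gap: 0.0872
```

Emit:
{"name": "play_rows", "arguments": {"steps": "-0.0193 -0.0345 0 0 0 0; -0.0193 -0.0345 0 0 0 0; -0.0193 -0.0345 0 0 0 0; -0.0193 -0.0345 0 0 0 0; -0.0193 -0.0345 0 0 0 0"}}

```text
time_s: 0.93
ee_pos: [0.3412, 0.3737, 0.2473]
tool_rot: [[-1.0, 0.004, -0.0], [0.004, 1.0, -0.0], [0.0, -0.0, -1.0]]
contact_force: [0.6, 0.4, -0.8]
finger_gap: 0.088
```

Emit:
{"name": "play_rows", "arguments": {"steps": "-0.0193 -0.0345 0 0 0 0; -0.0193 -0.0345 0 0 0 0; -0.0193 -0.0345 0 0 0 0; -0.0193 -0.0345 0 0 0 0; -0.0193 -0.0345 0 0 0 0"}}

```text
time_s: 1.35
ee_pos: [0.4376, 0.2009, 0.2475]
tool_rot: [[-1.0, 0.004, 0.0], [0.004, 1.0, 0.0], [-0.0, 0.0, -1.0]]
contact_force: [1.1, 0.4, 0.1]
finger_gap: 0.0877
```

Emit:
{"name": "play_rows", "arguments": {"steps": "-0.0193 -0.0345 0 0 0 0; -0.0193 -0.0345 0 0 0 0; -0.0193 -0.0345 0 0 0 0; -0.0193 -0.0345 0 0 0 0; -0.0193 -0.0345 0 0 0 0"}}

```text
time_s: 1.77
ee_pos: [0.5341, 0.0282, 0.2475]
tool_rot: [[-1.0, 0.005, -0.0], [0.005, 1.0, 0.0], [0.0, 0.0, -1.0]]
contact_force: [-0.7, 0.6, 0.1]
finger_gap: 0.0874
```

Emit:
{"name": "play_rows", "arguments": {"steps": "-0.0193 -0.0345 0 0 0 0; -0.0193 -0.0345 0 0 0 0; -0.0193 -0.0345 0 0 0 0; -0.0193 -0.0345 0 0 0 0; 0 0 0 0 0 0", "fingers": 0.04}}

```text
time_s: 2.18
ee_pos: [0.612, -0.1139, 0.2442]
tool_rot: [[-1.0, 0.01, -0.004], [0.01, 1.0, -0.002], [0.004, -0.002, -1.0]]
contact_force: [1.0, 0.5, -0.5]
finger_gap: 0.0579
```

Emit:
{"name": "play_rows", "arguments": {"steps": "-0.02 -0.029 0.03 0 0 0; 0 0 0.035 0 0 0; 0 0 0.035 0 0 0; 0 0 0 0 0 0; 0 0 0 0 0 0"}}

```text
time_s: 2.6
ee_pos: [0.6271, -0.1334, 0.148]
tool_rot: [[-1.0, 0.003, -0.006], [0.003, 1.0, 0.002], [0.006, 0.002, -1.0]]
contact_force: [0.6, -1.0, 0.3]
finger_gap: 0.0398
```

Run:
```python
from h import *
s=bot.read_state(); print(s['ee_pos'].round(4),s['tool_rot'].round(4).tolist(),s['contact_force'])
p,d=snap('side','s1.png'); cv2.imwrite('pics/s1c.png',cv2.resize(cv2.cvtColor(p[180:300,310:440],cv2.COLOR_RGB2BGR),None,fx=5,fy=5))
```

```text
[ 0.6271 -0.1334  0.148 ] [[-1.0, 0.0027, -0.006], [0.0027, 1.0, 0.0017], [0.006, 0.0017, -1.0]] [ 0.60417359 -0.98175909  0.26846769]
```

View pics/s1c.png

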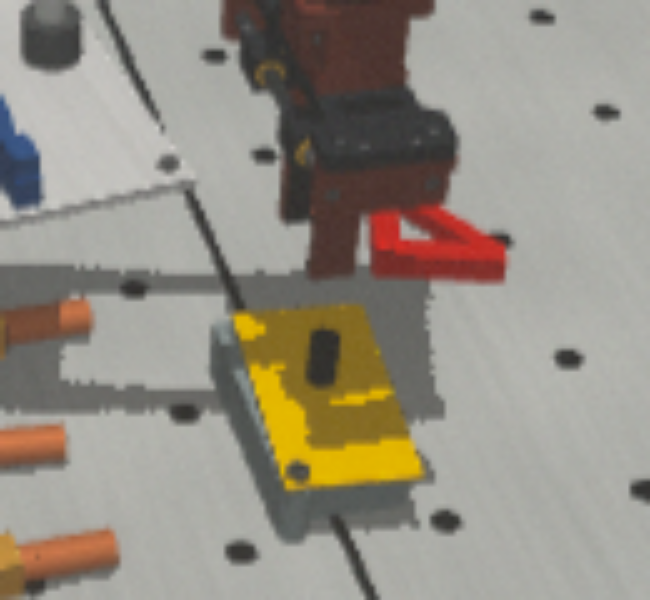

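Emit:
{"name": "play_rows", "arguments": {"steps": "-0.005 -0.0096 0 0 0 0; 0 0 0.03 0 0 0; 0 0 0.03 0 0 0; 0 0 0.016 0 0 0; 0 0 0 0 0 0"}}

```text
time_s: 3.07
ee_pos: [0.6331, -0.1438, 0.0729]
tool_rot: [[-1.0, 0.001, -0.003], [0.001, 1.0, 0.001], [0.003, 0.001, -1.0]]
contact_force: [-0.8, 0.1, -0.8]
finger_gap: 0.04
```

Emit:
{"name": "play_rows", "arguments": {"steps": "0 0 0 0 0 0; 0 0 0 0 0 0; 0 0 0 0 0 0; 0 0 0 0 0 0; 0 0 0 0 0 0", "fingers": 0.0, "grip_force": 8}}

```text
time_s: 3.48
ee_pos: [0.6353, -0.1428, 0.0775]
tool_rot: [[-1.0, 0.0, 0.005], [0.0, 1.0, 0.001], [-0.005, 0.001, -1.0]]
contact_force: [1.6, 4.3, 5.4]
finger_gap: 0.0147
```

Emit:
{"name": "play_rows", "arguments": {"steps": "0 0 0 0 0 0; 0 0 0 0 0 0; 0 0 0 0 0 0"}}

```text
time_s: 3.73
ee_pos: [0.6353, -0.1428, 0.0775]
tool_rot: [[-1.0, 0.0, 0.005], [0.0, 1.0, 0.001], [-0.005, 0.001, -1.0]]
contact_force: [1.8, 5.2, 6.4]
finger_gap: 0.0145
```

Emit:
{"name": "play_rows", "arguments": {"steps": "0 0 -0.004 0 0 0; 0 0 0 0 0 0; 0 0 0 0 0 0"}}

```text
time_s: 3.98
ee_pos: [0.6337, -0.1424, 0.0784]
tool_rot: [[-1.0, -0.0, -0.0], [-0.0, 1.0, 0.002], [0.0, 0.002, -1.0]]
contact_force: [1.4, 5.0, -1.3]
finger_gap: 0.0146
```

Run:
```python
from h import *
s=bot.read_state(); print(s['ee_pos'].round(4),s['contact_force'],s['ft_torque'])
p,d=snap('side'); q=snap('top')[0]
o=np.hstack([cv2.resize(cv2.cvtColor(a,cv2.COLOR_RGB2BGR),(400,480),interpolation=2) for a in(p[200:296,340:420],q[150:246,310:390])])
cv2.imwrite('pics/s2.png',o)
```

```text
[ 0.6337 -0.1424  0.0784] [ 1.42261834  5.01963626 -1.33109947] [ 0.81426146 -0.34921017  0.03071295]
```

View pics/s2.png

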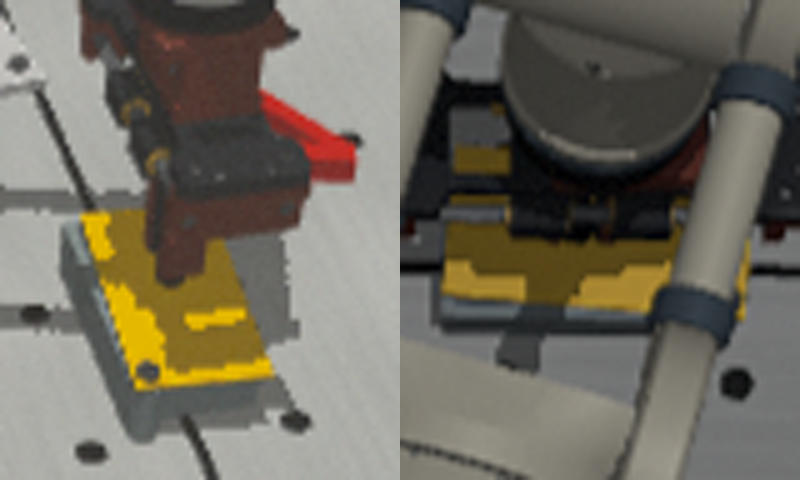

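Emit:
{"name": "play_rows", "arguments": {"steps": "-0.0076 -0.0043 0 0 0 6.5; -0.0076 -0.0043 0 0 0 6.5; -0.0076 -0.0043 0 0 0 6.5; -0.0076 -0.0043 0 0 0 6.5; 0 0 0 0 0 0"}}

```text
time_s: 4.5
ee_pos: [0.6618, -0.1657, 0.0784]
tool_rot: [[-0.896, 0.444, 0.002], [0.444, 0.896, 0.001], [-0.001, 0.002, -1.0]]
contact_force: [5.1, 3.9, -2.1]
finger_gap: 0.0147
```

Run:
```python
from h import *
s=bot.read_state(); print(s['ee_pos'].round(4),s['contact_force'],s['ft_torque'],s['finger_gap'],s['joint_pos'])
P=np.array([.5985,-.2127]);r=s['ee_pos'][:2]-P;print(np.hypot(*r),np.degrees(np.arctan2(r[0],r[1])))
```

```text
[ 0.6618 -0.1657  0.0784] [ 5.07660843  3.86273771 -2.1042326 ] [ 0.60520276 -0.73143269 -0.03315307] 0.014672662566926504 [-2.95776210e-01  3.39062093e-01  1.24774815e+00  1.26935557e-03
  1.55321236e+00 -1.40645065e+00]
0.07882362720244056 53.37304665898455
```

Emit:
{"name": "play_rows", "arguments": {"steps": "-0.0076 -0.0043 0 0 0 6.5; -0.0076 -0.0043 0 0 0 6.5; -0.0076 -0.0043 0 0 0 6.5; -0.0076 -0.0043 0 0 0 6.5; -0.0076 -0.0043 0 0 0 6.5"}}

```text
time_s: 4.92
ee_pos: [0.6769, -0.2055, 0.0784]
tool_rot: [[-0.518, 0.855, 0.001], [0.855, 0.518, 0.0], [-0.0, 0.001, -1.0]]
contact_force: [1.7, 1.3, -2.2]
finger_gap: 0.0146
```

Emit:
{"name": "play_rows", "arguments": {"steps": "-0.0076 -0.0043 0 0 0 6.5; -0.0076 -0.0043 0 0 0 6.5; -0.0076 -0.0043 0 0 0 6.5; -0.0076 -0.0043 0 0 0 6.5; -0.0076 -0.0043 0 0 0 6.5"}}

```text
time_s: 5.33
ee_pos: [0.668, -0.2484, 0.0784]
tool_rot: [[0.023, 1.0, 0.0], [1.0, -0.023, -0.0], [-0.0, 0.0, -1.0]]
contact_force: [0.8, 1.9, -2.1]
finger_gap: 0.0143
```

Emit:
{"name": "play_rows", "arguments": {"steps": "-0.0034 -0.002 0 0 0 3; 0 0 0 0 0 0"}}

```text
time_s: 5.5
ee_pos: [0.6655, -0.2528, 0.0784]
tool_rot: [[0.073, 0.997, -0.0], [0.997, -0.073, -0.001], [-0.001, 0.0, -1.0]]
contact_force: [2.3, -1.6, -2.7]
finger_gap: 0.0145
```

Run:
```python
from h import *
s=bot.read_state(); print(s['ee_pos'].round(4),s['contact_force'],s['ft_torque'],s['finger_gap'],s['joint_pos'])
P=np.array([.5985,-.2127]);r=s['ee_pos'][:2]-P;print(np.hypot(*r),np.degrees(np.arctan2(r[0],r[1])))
```

```text
[ 0.6655 -0.2528  0.0784] [ 2.31987138 -1.64893461 -2.69108804] [-0.30275839 -0.31613539 -0.06258382] 0.014534835893567253 [-4.10291321e-01  4.20404528e-01  1.14624577e+00 -1.14700095e-03
  1.57450911e+00 -3.36821902e-01]
0.07808808297697185 120.90448771615274
```

Emit:
{"name": "play_rows", "arguments": {"steps": "0 0 0 0 0 0; 0 0 0 0 0 0; 0 0 0 0 0 0; 0 0 -0.02 0 0 0; 0 0 -0.04 0 0 0", "fingers": 0.05}}

```text
time_s: 5.92
ee_pos: [0.6633, -0.25, 0.1319]
tool_rot: [[0.069, 0.998, -0.011], [0.998, -0.069, 0.005], [0.004, -0.012, -1.0]]
contact_force: [0.7, -0.3, -0.1]
finger_gap: 0.0445
```

Emit:
{"name": "play_rows", "arguments": {"steps": "0 0 -0.03 0 0 -7; 0 0 -0.03 0 0 -7; 0 0 -0.02 0 0 -7; 0 0 0 0 0 -7; 0 0 0 0 0 -7"}}

```text
time_s: 6.33
ee_pos: [0.6666, -0.2513, 0.2222]
tool_rot: [[-0.521, 0.854, 0.005], [0.854, 0.521, -0.002], [-0.004, 0.003, -1.0]]
contact_force: [0.7, 0.2, -0.5]
finger_gap: 0.0501
```

Emit:
{"name": "play_rows", "arguments": {"steps": "0 0 0 0 0 -7; 0 0 0 0 0 -7; 0 0 0 0 0 -7; 0 0 0 0 0 -7; 0 0 0 0 0 -7"}}

```text
time_s: 6.75
ee_pos: [0.6659, -0.251, 0.2189]
tool_rot: [[-0.916, 0.401, -0.0], [0.401, 0.916, -0.0], [-0.0, -0.0, -1.0]]
contact_force: [0.8, -0.5, -0.5]
finger_gap: 0.0499
```

Emit:
{"name": "play_rows", "arguments": {"steps": "0 0 0 0 0 -7; 0 0 0 0 0 -7; 0 0 0 0 0 -7; 0 0 0 0 0 0"}}

```text
time_s: 7.08
ee_pos: [0.6659, -0.251, 0.2189]
tool_rot: [[-0.999, 0.048, 0.0], [0.048, 0.999, -0.0], [-0.0, -0.0, -1.0]]
contact_force: [0.7, -0.2, -0.3]
finger_gap: 0.0501
```

Run:
```python
from h import *
s=bot.read_state(); print(s['ee_pos'].round(4),s['tool_rot'].round(3).tolist(),s['contact_force'])
p,d=snap('side'); q,d2=snap('top'); np.savez('open.npz',p=p,d=d,q=q,d2=d2)
o=np.hstack([cv2.resize(cv2.cvtColor(a,cv2.COLOR_RGB2BGR),(400,480),interpolation=2) for a in(p[215:311,350:430],q[150:246,310:390])])
cv2.imwrite('pics/s3.png',o)
```

```text
[ 0.6659 -0.251   0.2189] [[-0.999, 0.048, 0.0], [0.048, 0.999, -0.0], [-0.0, -0.0, -1.0]] [ 0.69504704 -0.17806563 -0.33837054]
```

View pics/s3.png

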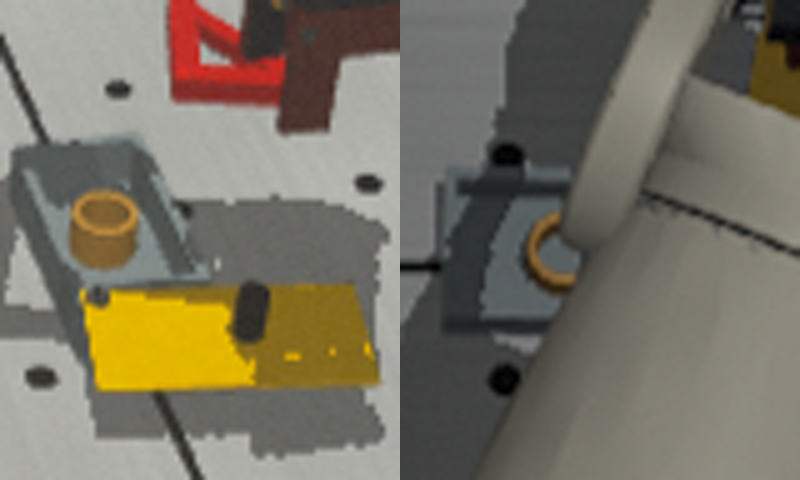

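Emit:
{"name": "play_rows", "arguments": {"steps": "0 0.039 0 0 0 -2.7; 0 0.039 0 0 0 0; 0 0.039 0 0 0 0; 0 0.039 0 0 0 0; 0 0.039 0 0 0 0"}}

```text
time_s: 7.6
ee_pos: [0.6686, -0.0547, 0.2189]
tool_rot: [[-1.0, 0.01, 0.0], [0.01, 1.0, -0.0], [-0.0, -0.0, -1.0]]
contact_force: [0.2, 0.5, 0.0]
finger_gap: 0.0501
```

Emit:
{"name": "play_rows", "arguments": {"steps": "0 0.039 0 0 0 0; 0 0.039 0 0 0 0; 0 0.039 0 0 0 0; 0 0.039 0 0 0 0; 0 0 0 0 0 0"}}

```text
time_s: 8.02
ee_pos: [0.669, 0.1071, 0.2186]
tool_rot: [[-1.0, 0.002, -0.0], [0.002, 1.0, 0.003], [0.0, 0.003, -1.0]]
contact_force: [0.6, 0.6, -0.5]
finger_gap: 0.0503
```

Run:
```python
from h import *
np.set_printoptions(precision=4,suppress=True)
s=bot.read_state(); print(s['ee_pos'].round(4),s['tool_rot'].round(3).tolist(),s['contact_force'])
for n in('side','top'):
    p,d=snap(n); np.savez('open_%s.npz'%n,p=p,d=d); W=cloud(n,d); h=cv2.cvtColor(p,cv2.COLOR_RGB2HSV)
    k=(cv2.inRange(h,(8,90,50),(24,255,255))>0)&(abs(W[...,0]-.63)<.04)&(abs(W[...,1]+.15)<.05)&(W[...,2]<.0365)
    t=k&(abs(W[...,2]-.032)<.004); q=W[t]
    m=t.astype(np.uint8)*255; cs=max(cv2.findContours(m,0,1)[0],key=cv2.contourArea).reshape(-1,2)
    P=ray(n,cs,.032)[:,:2]*1000; c,r=cv2.minEnclosingCircle(P.astype(np.float32)); print(n,'sleeve',k.sum(),t.sum(),q.mean(0),(q.min(0)+q.max(0))/2,c,r)
    hh=W[...,2]
    # well outer: grey rim at .036
    R=(abs(W[...,0]-.63)<.06)&(W[...,1]>-.21)&(W[...,1]<-.06)&(hh>.033)&(hh<.039)&~k
    rr=cv2.minAreaRect((W[R][:,:2]*1000).astype(np.float32)); print('rim',R.sum(),rr)
    y=(cv2.inRange(h,(21,150,60),(32,255,255))>0)&(W[...,0]>.55)&(abs(hh-.041)<.006)
    rr=cv2.minAreaRect((W[y][:,:2]*1000).astype(np.float32)); print('cover',y.sum(),rr)
```

```text
[0.669  0.1071 0.2186] [[-1.0, 0.002, -0.0], [0.002, 1.0, 0.003], [0.0, 0.003, -1.0]] [ 0.5858  0.6237 -0.4617]
side sleeve 176 54 [ 0.6261 -0.1381  0.0315] [ 0.6262 -0.1387  0.032 ] (625.6220092773438, -139.75450134277344) 18.715696334838867
rim 211 ((626.4420166015625, -144.1186065673828), (131.5559844970703, 74.10050201416016), 89.51222229003906)
cover 1038 ((654.4820556640625, -251.12417602539062), (78.10613250732422, 141.6361083984375), 78.8805923461914)
top sleeve 122 68 [ 0.6266 -0.1373  0.0313] [ 0.6265 -0.1368  0.032 ] (626.273681640625, -136.6393280029297) 17.52142906188965
rim 399 ((628.3104248046875, -144.5120849609375), (72.69840240478516, 129.63931274414062), 0.12433867156505585)
cover 1689 ((655.3115234375, -249.67941284179688), (71.53632354736328, 138.83035278320312), 80.0905990600586)
```

Emit:
{"name": "play_rows", "arguments": {"steps": "0.0061 -0.035 0 0 0 0; 0.0061 -0.035 0 0 0 0; 0.0061 -0.035 0 0 0 0; 0.0061 -0.035 0 0 0 0; 0.0061 -0.035 0 0 0 0", "fingers": 0.052}}

```text
time_s: 8.53
ee_pos: [0.6374, -0.0787, 0.2188]
tool_rot: [[-1.0, 0.01, 0.0], [0.01, 1.0, -0.001], [-0.0, -0.001, -1.0]]
contact_force: [0.2, 0.4, 0.0]
finger_gap: 0.0519
```

Emit:
{"name": "play_rows", "arguments": {"steps": "0.0061 -0.035 0 0 0 0; 0.0061 -0.035 0 0 0 0; 0 0 0.035 0 0 0; 0 0 0.035 0 0 0; 0 0 0 0 0 0"}}

```text
time_s: 8.95
ee_pos: [0.6217, -0.1471, 0.1401]
tool_rot: [[-1.0, 0.012, -0.012], [0.012, 1.0, 0.003], [0.012, 0.003, -1.0]]
contact_force: [-1.8, 0.2, -2.1]
finger_gap: 0.0519
```

Emit:
{"name": "play_rows", "arguments": {"steps": "0 0 0.035 0 0 0; 0 0 0 0 0 0; 0 0 0 0 0 0"}}

```text
time_s: 9.2
ee_pos: [0.6246, -0.1456, 0.1131]
tool_rot: [[-1.0, 0.008, -0.003], [0.008, 1.0, 0.001], [0.004, 0.001, -1.0]]
contact_force: [0.6, -0.5, 0.8]
finger_gap: 0.0519
```

Emit:
{"name": "play_rows", "arguments": {"steps": "-0.0015 0.0076 0.02 0 0 -0.5; 0 0 0.02 0 0 0; 0 0 0.02 0 0 0; 0 0 0 0 0 0; 0 0 0 0 0 0"}}

```text
time_s: 9.62
ee_pos: [0.6275, -0.1377, 0.0552]
tool_rot: [[-1.0, -0.002, 0.0], [-0.002, 1.0, -0.0], [-0.0, -0.0, -1.0]]
contact_force: [0.0, -0.0, -0.1]
finger_gap: 0.0521
```

Emit:
{"name": "play_rows", "arguments": {"steps": "0 0 0.009 0 0 0; 0 0 0.008 0 0 0; 0 0 0 0 0 0; 0 0 0 0 0 0; 0 0 0 0 0 0"}}

```text
time_s: 10.03
ee_pos: [0.6274, -0.1377, 0.0371]
tool_rot: [[-1.0, -0.003, 0.0], [-0.003, 1.0, -0.0], [-0.0, -0.0, -1.0]]
contact_force: [0.9, 1.2, 0.2]
finger_gap: 0.0522
```

Emit:
{"name": "play_rows", "arguments": {"steps": "0 0 0 0 0 0; 0 0 0 0 0 0; 0 0 0 0 0 0; 0 0 0 0 0 0; 0 0 0 0 0 0", "fingers": 0.0, "grip_force": 20}}

```text
time_s: 10.45
ee_pos: [0.6274, -0.1376, 0.037]
tool_rot: [[-1.0, -0.003, 0.001], [-0.003, 1.0, -0.0], [-0.001, -0.0, -1.0]]
contact_force: [0.1, 0.5, 1.0]
finger_gap: 0.0347
```

Emit:
{"name": "play_rows", "arguments": {"steps": "0 0 0 0 0 0; 0 0 0 0 0 0; 0 0 0 0 0 0"}}

```text
time_s: 10.7
ee_pos: [0.6273, -0.1376, 0.0369]
tool_rot: [[-1.0, -0.003, 0.0], [-0.003, 1.0, -0.0], [-0.0, -0.0, -1.0]]
contact_force: [0.5, 0.6, 2.3]
finger_gap: 0.0347
```

Emit:
{"name": "play_rows", "arguments": {"steps": "0 0 -0.02 0 0 0; 0 0 -0.035 0 0 0; 0 0 -0.035 0 0 0; 0 0 -0.03 0 0 0; 0 0 0 0 0 0", "grip_force": 30}}

```text
time_s: 11.12
ee_pos: [0.6296, -0.1383, 0.165]
tool_rot: [[-1.0, -0.002, 0.011], [-0.003, 1.0, -0.003], [-0.011, -0.003, -1.0]]
contact_force: [1.1, -0.4, 1.0]
finger_gap: 0.0344
```

Emit:
{"name": "play_rows", "arguments": {"steps": "0.0052 0.0365 0 0 0 0; 0.0052 0.0365 0 0 0 0; 0.0052 0.0365 0 0 0 0; 0.0052 0.0365 0 0 0 0; 0.0052 0.0365 0 0 0 0"}}

```text
time_s: 11.53
ee_pos: [0.5999, 0.0463, 0.1552]
tool_rot: [[-1.0, -0.002, -0.002], [-0.002, 1.0, -0.0], [0.002, -0.0, -1.0]]
contact_force: [0.8, 0.3, -1.8]
finger_gap: 0.0346
```

Emit:
{"name": "play_rows", "arguments": {"steps": "0.0052 0.0365 0 0 0 0; 0.0052 0.0365 0 0 0 0; 0.0052 0.0365 0 0 0 0; 0.0052 0.0365 0 0 0 0; 0.0052 0.0365 0 0 0 0"}}

```text
time_s: 11.95
ee_pos: [0.5734, 0.2288, 0.1552]
tool_rot: [[-1.0, -0.003, -0.001], [-0.003, 1.0, -0.001], [0.001, -0.001, -1.0]]
contact_force: [0.6, -0.5, -1.2]
finger_gap: 0.0344
```

Emit:
{"name": "play_rows", "arguments": {"steps": "0 0 0 0 0 -7; 0 0 0 0 0 -1; 0 0 0 0 0 0; 0 0 0 0 0 0; 0 0 0 0 0 0"}}

```text
time_s: 12.37
ee_pos: [0.5745, 0.226, 0.1563]
tool_rot: [[-0.99, -0.138, -0.0], [-0.138, 0.99, -0.0], [0.0, -0.0, -1.0]]
contact_force: [-0.0, -0.0, -0.8]
finger_gap: 0.0345
```

Run:
```python
from h import *
np.set_printoptions(precision=4,suppress=True)
s=bot.read_state(); print(s['ee_pos'].round(4),s['tool_rot'].round(3).tolist(),s['contact_force'],s['finger_gap'])
P=s['ee_pos']
ims=[]
for n in('side','top'):
    p,d=snap(n); np.savez('held_%s.npz'%n,p=p,d=d)
    c=proj(n,P+[0,0,-.03])[0].astype(int); print(n,c)
    a=max(c[1]-48,0);b=max(c[0]-40,0); print(b,a)
    ims.append(cv2.resize(cv2.cvtColor(p[a:a+96,b:b+80],cv2.COLOR_RGB2BGR),(400,480),interpolation=2))
cv2.imwrite('pics/s4.png',np.hstack(ims))
```

```text
[0.5745 0.226  0.1563] [[-0.99, -0.138, -0.0], [-0.138, 0.99, -0.0], [0.0, -0.0, -1.0]] [-0.0491 -0.0486 -0.7906] 0.034455888086944546
side [320 158]
280 110
top [173 208]
133 160
```

View pics/s4.png

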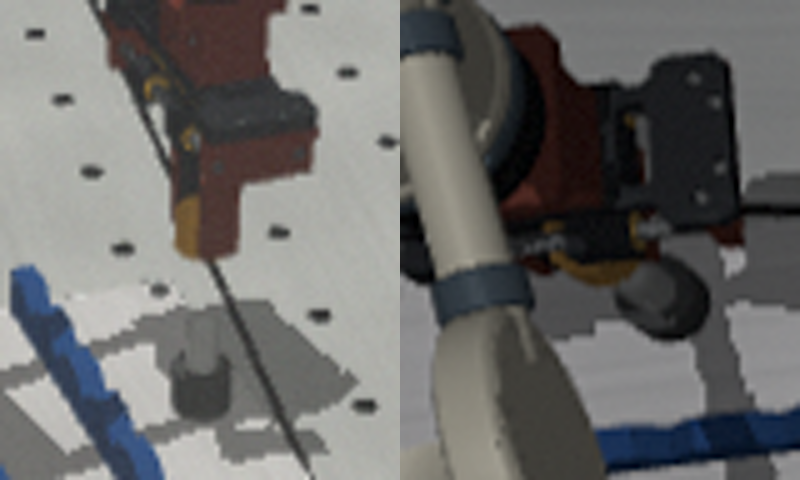

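Run:
```python
from h import *
np.set_printoptions(precision=4,suppress=True)
D=np.load('held_side.npz');p=D['p'];h=cv2.cvtColor(p,cv2.COLOR_RGB2HSV)
b=cv2.inRange(h,(8,100,60),(26,255,255))
print('brass side rows');
for v in range(146,165): 
    u=np.where(b[v,305:335])[0]+305
    if len(u): print(v,u.min(),u.max(),end=' | ')
S0=np.load('side0.npz')['p']; g=cv2.cvtColor(S0,cv2.COLOR_RGB2GRAY)
print('\nbefore grey rows'); 
for v in range(170,196,2): print(v,g[v,306:336].tolist())
T=np.load('held_top.npz')['p']; h=cv2.cvtColor(T,cv2.COLOR_RGB2HSV); b=cv2.inRange(h,(8,100,40),(26,255,255))
print('brass top cols')
for u in range(158,186):
    v=np.where(b[195:225,u])[0]+195
    if len(v): print(u,v.min(),v.max(),end=' | ')
th=np.linspace(0,2*np.pi,720)
def ext(n,c,r,z):
    q=proj(n,np.c_[c[0]+r*np.cos(th),c[1]+r*np.sin(th),0*th+z]); return q.min(0),q.max(0)
tc=np.array([.5745,.226])
print()
for z in(.125,.138,.151): print('sleeve@TCP side',z,ext('side',tc,.018,z),'top',ext('top',tc,.018,z))
pc=np.array([.575,.2302])
for r,z in((.019,.038),(.019,.02),(.0105,.05),(.0105,.066),(.0085,.074)): print('post',z,ext('side',pc,r,z),'top',ext('top',pc,r,z))
G=cv2.cvtColor(np.load('top0.npz')['p'],cv2.COLOR_RGB2GRAY)
for v in range(206,232): print(v,G[v,168:200].tolist())
```

```text
brass side rows
149 319 319 | 150 316 319 | 151 315 319 | 152 315 319 | 153 315 319 | 154 315 319 | 155 316 319 | 156 316 319 | 157 315 319 | 158 315 319 | 159 316 319 | 160 317 319 | 
before grey rows
170 [193, 190, 190, 188, 189, 190, 190, 192, 191, 192, 203, 180, 172, 174, 176, 174, 175, 174, 152, 82, 96, 172, 175, 173, 174, 178, 178, 175, 176, 174]
172 [193, 193, 193, 192, 188, 190, 189, 191, 191, 191, 195, 186, 179, 172, 174, 170, 168, 168, 175, 132, 66, 73, 172, 174, 174, 172, 176, 174, 173, 173]
174 [196, 195, 194, 193, 192, 189, 190, 192, 192, 192, 192, 122, 138, 156, 161, 155, 140, 125, 170, 174, 132, 67, 73, 168, 173, 172, 173, 174, 174, 175]
176 [195, 196, 196, 194, 193, 193, 190, 192, 192, 191, 191, 118, 119, 122, 126, 124, 115, 118, 168, 171, 174, 130, 66, 95, 167, 173, 172, 172, 171, 175]
178 [192, 194, 193, 195, 195, 190, 191, 189, 190, 192, 192, 124, 122, 125, 124, 122, 113, 117, 172, 175, 170, 172, 130, 67, 99, 167, 173, 172, 172, 173]
180 [191, 193, 192, 193, 194, 194, 190, 190, 188, 176, 127, 116, 120, 121, 121, 120, 112, 113, 137, 168, 174, 172, 173, 115, 61, 98, 
[... 5756 characters left out ...]
03, 121, 132, 133, 131, 133, 131, 133, 131]
228 [133, 132, 132, 131, 131, 131, 132, 130, 130, 129, 130, 130, 130, 131, 135, 111, 109, 85, 80, 79, 102, 104, 113, 133, 133, 133, 132, 131, 133, 133, 132, 133]
229 [132, 132, 132, 131, 130, 129, 130, 131, 131, 131, 130, 131, 131, 131, 132, 133, 135, 124, 121, 121, 133, 134, 133, 133, 132, 132, 131, 132, 131, 132, 131, 132]
230 [131, 131, 131, 132, 131, 131, 131, 131, 131, 131, 131, 130, 129, 132, 130, 131, 131, 131, 132, 131, 131, 130, 130, 130, 129, 130, 130, 132, 132, 131, 132, 133]
231 [131, 132, 131, 131, 131, 131, 132, 131, 131, 130, 131, 131, 131, 129, 130, 129, 128, 128, 129, 129, 129, 130, 130, 130, 132, 132, 131, 133, 133, 134, 134, 133]
```

Emit:
{"name": "play_rows", "arguments": {"steps": "-0.0013 0.0044 0 0 0 0; 0 0 0.025 0 0 0; 0 0 0.02 0 0 0; 0 0 0 0 0 0; 0 0 0 0 0 0"}}

```text
time_s: 12.88
ee_pos: [0.5742, 0.2315, 0.1103]
tool_rot: [[-0.99, -0.141, -0.003], [-0.141, 0.99, -0.001], [0.003, -0.001, -1.0]]
contact_force: [0.4, -0.9, -1.5]
finger_gap: 0.0342
```

Emit:
{"name": "play_rows", "arguments": {"steps": "0 0 0.005 0 0 0; 0 0 0.004 0 0 0; 0 0 0.004 0 0 0; 0 0 0 0 0 0; 0 0 0 0 0 0"}}

```text
time_s: 13.3
ee_pos: [0.575, 0.2318, 0.0987]
tool_rot: [[-0.99, -0.142, 0.0], [-0.142, 0.99, 0.0], [-0.0, 0.0, -1.0]]
contact_force: [0.2, -0.7, -0.9]
finger_gap: 0.0343
```

Emit:
{"name": "play_rows", "arguments": {"steps": "0 0 0.008 0 0 0; 0 0 0.008 0 0 0; 0 0 0.006 0 0 0; 0 0 0 0 0 0; 0 0 0 0 0 0"}}

```text
time_s: 13.72
ee_pos: [0.5744, 0.2316, 0.0755]
tool_rot: [[-0.99, -0.142, -0.002], [-0.142, 0.99, -0.001], [0.002, -0.0, -1.0]]
contact_force: [0.8, 0.1, -0.7]
finger_gap: 0.0345
```

Emit:
{"name": "play_rows", "arguments": {"steps": "0 0 0.004 0 0 0; 0 0 0.004 0 0 0; 0 0 0 0 0 0; 0 0 0 0 0 0"}}

```text
time_s: 14.05
ee_pos: [0.5751, 0.2319, 0.0688]
tool_rot: [[-0.99, -0.142, 0.001], [-0.142, 0.99, 0.0], [-0.001, 0.0, -1.0]]
contact_force: [-0.6, -0.5, -0.1]
finger_gap: 0.0341
```

Down at the shoulder height. Release gently, rise.

Emit:
{"name": "play_rows", "arguments": {"steps": "0 0 0.001 0 0 0; 0 0 0 0 0 0; 0 0 0 0 0 0; 0 0 0 0 0 0; 0 0 0 0 0 0", "fingers": 0.052}}

```text
time_s: 14.47
ee_pos: [0.5749, 0.2318, 0.0677]
tool_rot: [[-0.99, -0.142, 0.0], [-0.142, 0.99, -0.0], [-0.0, -0.0, -1.0]]
contact_force: [-0.0, 0.3, -0.1]
finger_gap: 0.052
```

Emit:
{"name": "play_rows", "arguments": {"steps": "0 0 -0.02 0 0 0; 0 0 -0.03 0 0 0; 0 0 -0.035 0 0 0; 0 0 -0.035 0 0 0; 0 0 0 0 0 7.16"}}

```text
time_s: 14.88
ee_pos: [0.5773, 0.2326, 0.1972]
tool_rot: [[-1.0, -0.018, 0.012], [-0.018, 1.0, 0.004], [-0.012, 0.004, -1.0]]
contact_force: [1.2, 0.7, 1.1]
finger_gap: 0.0521
```

Emit:
{"name": "play_rows", "arguments": {"steps": "0 -0.038 0 0 0 7; 0 -0.038 0 0 0 7; 0 -0.038 0 0 0 7; 0 -0.038 0 0 0 7; 0 0 0 0 0 7"}}

```text
time_s: 15.3
ee_pos: [0.5488, 0.078, 0.1879]
tool_rot: [[-0.823, 0.568, -0.0], [0.568, 0.823, -0.003], [-0.001, -0.002, -1.0]]
contact_force: [-0.4, 0.7, 0.9]
finger_gap: 0.0521
```

Run:
```python
from h import *
np.set_printoptions(precision=4,suppress=True)
s=bot.read_state(); print(s['ee_pos'].round(4),s['tool_rot'].round(3).tolist(),s['joint_pos'])
ims=[]
for n in('side','top'):
    p,d=snap(n); W=cloud(n,d); h=cv2.cvtColor(p,cv2.COLOR_RGB2HSV)
    R=(abs(W[...,0]-.575)<.04)&(abs(W[...,1]-.23)<.04)&(cv2.inRange(h,(8,90,40),(26,255,255))>0); q=W[R]
    print(n,R.sum(),np.median(q,0),q.min(0),q.max(0),np.percentile(q[:,2],[5,95]))
    c=proj(n,[.575,.23,.05])[0].astype(int); ims.append(cv2.resize(cv2.cvtColor(p[c[1]-30:c[1]+30,c[0]-25:c[0]+25],cv2.COLOR_RGB2BGR),(400,480),interpolation=2))
cv2.imwrite('pics/s5.png',np.hstack(ims))
```

```text
[0.5488 0.078  0.1879] [[-0.823, 0.568, -0.0], [0.568, 0.823, -0.003], [-0.001, -0.002, -1.0]] [ 0.0814 -0.0351  1.4646 -0.0027  1.7126 -0.8852]
side 58 [0.5712 0.2174 0.0481] [0.5573 0.2101 0.0341] [0.5909 0.2429 0.065 ] [0.0393 0.0623]
top 147 [0.5699 0.2258 0.0613] [0.5579 0.2141 0.0334] [0.5902 0.2477 0.0701] [0.0392 0.0662]
```

View pics/s5.png

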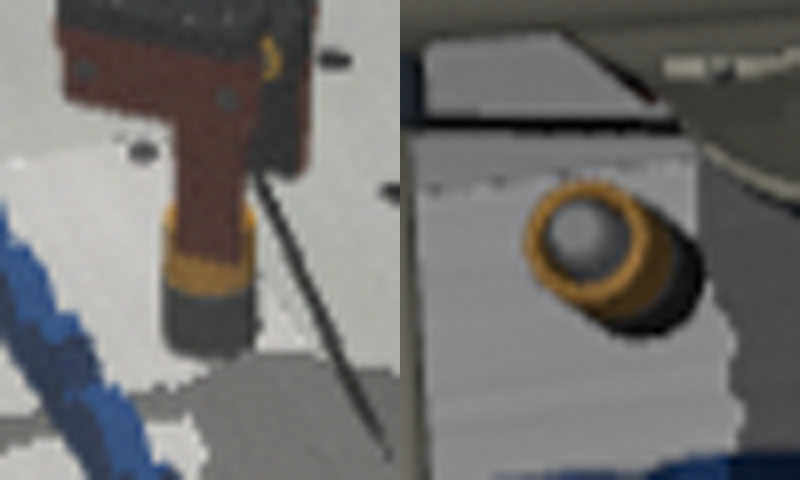

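Emit:
{"name": "play_rows", "arguments": {"steps": "0 0 0 0 0 7; 0 0 0 0 0 7; 0 0 0 0 0 7; 0 0 0 0 0 7; 0 0 0 0 0 7", "fingers": 0.04}}

```text
time_s: 15.82
ee_pos: [0.5503, 0.0845, 0.1875]
tool_rot: [[-0.358, 0.934, -0.0], [0.934, 0.358, 0.0], [0.0, 0.0, -1.0]]
contact_force: [-0.7, 0.5, 0.9]
finger_gap: 0.0398
```

Emit:
{"name": "play_rows", "arguments": {"steps": "0 0 0 0 0 7; 0 0 0 0 0 7; 0 0 0 0 0 7; 0 0 0 0 0 0; 0 0 0 0 0 0"}}

```text
time_s: 16.23
ee_pos: [0.5502, 0.0842, 0.1875]
tool_rot: [[-0.007, 1.0, -0.0], [1.0, 0.007, 0.0], [0.0, -0.0, -1.0]]
contact_force: [0.4, -0.0, -0.2]
finger_gap: 0.0397
```

Emit:
{"name": "play_rows", "arguments": {"steps": "-0.033 0.0117 0 0 0 0; -0.033 0.0117 0 0 0 0; -0.033 0.0117 0 0 0 0; -0.033 0.0117 0 0 0 0; -0.033 0.0117 0 0 0 0"}}

```text
time_s: 16.65
ee_pos: [0.6091, -0.0827, 0.1876]
tool_rot: [[-0.007, 1.0, 0.0], [1.0, 0.007, 0.0], [0.0, 0.0, -1.0]]
contact_force: [0.8, -0.3, 0.6]
finger_gap: 0.04
```

Emit:
{"name": "play_rows", "arguments": {"steps": "-0.033 0.0117 0 0 0 0; -0.033 0.0117 0 0 0 0; -0.033 0.0117 0 0 0 0; -0.033 0.0117 0 0 0 0; 0 0 0 0 0 0"}}

```text
time_s: 17.07
ee_pos: [0.6558, -0.2193, 0.1851]
tool_rot: [[-0.001, 1.0, -0.002], [1.0, 0.001, -0.001], [-0.001, -0.002, -1.0]]
contact_force: [0.8, -0.9, -0.2]
finger_gap: 0.0397
```

Emit:
{"name": "play_rows", "arguments": {"steps": "0 0 0.02 0 0 0; 0 0 0.02 0 0 0; 0 0 0 0 0 0; 0 0 0 0 0 0; 0 0 0 0 0 0"}}

```text
time_s: 17.48
ee_pos: [0.6556, -0.2131, 0.1487]
tool_rot: [[-0.003, 1.0, 0.001], [1.0, 0.003, -0.0], [-0.0, 0.001, -1.0]]
contact_force: [-0.0, -0.1, 0.3]
finger_gap: 0.04
```

Emit:
{"name": "play_rows", "arguments": {"steps": "-0.0395 0.0104 0 0 0 0; 0 0 0 0 0 0; 0 0 0.02 0 0 0; 0 0 0 0 0 0; 0 0 0 0 0 0"}}

```text
time_s: 17.9
ee_pos: [0.6654, -0.2528, 0.1277]
tool_rot: [[-0.001, 1.0, -0.001], [1.0, 0.001, 0.0], [0.0, -0.001, -1.0]]
contact_force: [-0.1, 0.2, 0.5]
finger_gap: 0.0398
```

Run:
```python
from h import *
np.set_printoptions(precision=4,suppress=True)
for n in('side',):
    p,d=snap(n); W=cloud(n,d); h=cv2.cvtColor(p,cv2.COLOR_RGB2HSV)
    R=(abs(W[...,0]-.66)<.05)&(abs(W[...,1]+.25)<.05)&(W[...,2]>.052)&(W[...,2]<.075); q=W[R]; print(R.sum(),np.median(q,0),q.min(0),q.max(0))
    y=(cv2.inRange(h,(21,150,60),(32,255,255))>0)&(W[...,0]>.55)&(abs(W[...,2]-.041)<.006)
    print(cv2.minAreaRect((W[y][:,:2]*1000).astype(np.float32)))
    cv2.imwrite('pics/s6.png',cv2.resize(cv2.cvtColor(p[220:310,350:440],cv2.COLOR_RGB2BGR),(540,540),interpolation=2))
print(bot.read_state()['ee_pos'])
```

```text
49 [ 0.6623 -0.2562  0.0647] [ 0.6551 -0.2646  0.0521] [ 0.6711 -0.2466  0.0707]
((654.2440185546875, -251.60726928710938), (76.068115234375, 139.42239379882812), 79.97913360595703)
[ 0.6658 -0.2529  0.1288]
```

View pics/s6.png

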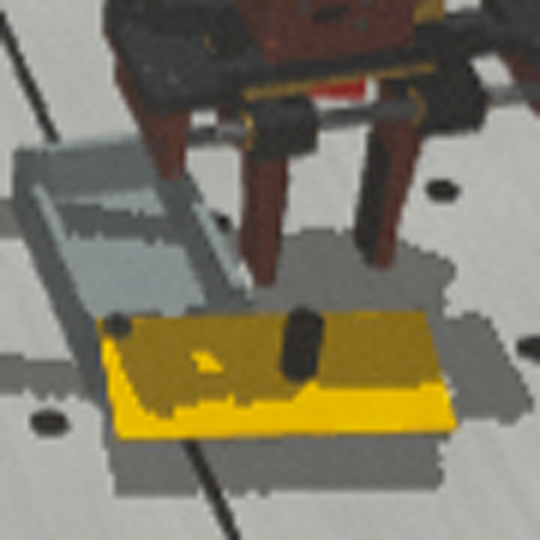

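Emit:
{"name": "play_rows", "arguments": {"steps": "0 0 0.02 0 0 0; 0 0 0.02 0 0 0; 0 0 0.013 0 0 0; 0 0 0 0 0 0; 0 0 0 0 0 0"}}

```text
time_s: 18.37
ee_pos: [0.6655, -0.2528, 0.0747]
tool_rot: [[-0.0, 1.0, -0.001], [1.0, 0.0, 0.0], [0.0, -0.001, -1.0]]
contact_force: [-0.1, 0.8, -0.2]
finger_gap: 0.0399
```

Emit:
{"name": "play_rows", "arguments": {"steps": "0 0 0 0 0 0; 0 0 0 0 0 0; 0 0 0 0 0 0; 0 0 0 0 0 0; 0 0 0 0 0 0", "fingers": 0.0, "grip_force": 8}}

```text
time_s: 18.78
ee_pos: [0.6658, -0.2533, 0.0757]
tool_rot: [[0.0, 1.0, 0.001], [1.0, -0.0, -0.0], [-0.0, 0.001, -1.0]]
contact_force: [-1.6, 0.6, 2.4]
finger_gap: 0.0146
```

Emit:
{"name": "play_rows", "arguments": {"steps": "0.0078 0.0039 0 0 0 -6.5; 0.0078 0.0039 0 0 0 -6.5; 0.0078 0.0039 0 0 0 -6.5; 0 0 0 0 0 0"}}

```text
time_s: 19.12
ee_pos: [0.6759, -0.2277, 0.0757]
tool_rot: [[-0.339, 0.941, 0.003], [0.941, 0.339, -0.0], [-0.001, 0.003, -1.0]]
contact_force: [2.9, -1.1, 1.3]
finger_gap: 0.0147
```

Emit:
{"name": "play_rows", "arguments": {"steps": "0.0078 0.0039 0 0 0 -6.5; 0.0078 0.0039 0 0 0 -6.5; 0.0078 0.0039 0 0 0 -6.5; 0.0078 0.0039 0 0 0 -6.5; 0.0078 0.0039 0 0 0 -6.5"}}

```text
time_s: 19.53
ee_pos: [0.6727, -0.1852, 0.0758]
tool_rot: [[-0.789, 0.614, 0.007], [0.614, 0.789, 0.0], [-0.005, 0.004, -1.0]]
contact_force: [8.8, 1.6, 0.6]
finger_gap: 0.0148
```

Emit:
{"name": "play_rows", "arguments": {"steps": "0.0078 0.0039 0 0 0 -6.5; 0.0078 0.0039 0 0 0 -6.5; 0.0078 0.0039 0 0 0 -6.5; 0.0078 0.0039 0 0 0 -6.5; 0 0 0 0 0 0"}}

```text
time_s: 19.95
ee_pos: [0.6517, -0.1542, 0.0757]
tool_rot: [[-0.979, 0.203, 0.005], [0.203, 0.979, 0.004], [-0.004, 0.005, -1.0]]
contact_force: [5.4, 9.6, 0.7]
finger_gap: 0.0146
```

Run:
```python
from h import *
s=bot.read_state(); print(s['ee_pos'].round(4),s['contact_force'],s['ft_torque'],s['finger_gap'],s['tool_rot'].round(3).tolist())
P=np.array([.599,-.2143]);r=s['ee_pos'][:2]-P;print(np.hypot(*r),np.degrees(np.arctan2(r[0],r[1])))
```

```text
[ 0.6517 -0.1542  0.0757] [5.40393922 9.62871553 0.68887089] [ 1.50393733 -1.12456233 -0.01979877] 0.014568661368195181 [[-0.979, 0.203, 0.005], [0.203, 0.979, 0.004], [-0.004, 0.005, -1.0]]
0.0798715180333371 41.238793451400376
```

Emit:
{"name": "play_rows", "arguments": {"steps": "0.0058 0.0074 0 0 0 -6.5; 0.0078 0.0039 0 0 0 -6.5; 0.0078 0.0039 0 0 0 -6.5; 0 0 0 0 0 0; 0 0 0 0 0 0"}}

```text
time_s: 20.37
ee_pos: [0.6311, -0.1407, 0.0756]
tool_rot: [[-0.992, -0.125, 0.001], [-0.125, 0.992, 0.0], [-0.001, 0.0, -1.0]]
contact_force: [-0.1, 3.3, 5.6]
finger_gap: 0.0144
```

Emit:
{"name": "play_rows", "arguments": {"steps": "0.004 0.001 0 0 0 0; 0.004 0.001 0 0 0 0; 0 0 0 0 0 0; 0 0 0 0 0 0"}}

```text
time_s: 20.7
ee_pos: [0.6248, -0.1404, 0.0756]
tool_rot: [[-0.992, -0.126, 0.006], [-0.126, 0.992, -0.001], [-0.006, -0.002, -1.0]]
contact_force: [6.9, 0.6, 1.5]
finger_gap: 0.0148
```

Run:
```python
from h import *
s=bot.read_state(); print(s['ee_pos'].round(4),s['contact_force'],s['ft_torque'],s['finger_gap'],s['tool_rot'].round(3).tolist())
P=np.array([.599,-.2143]);r=s['ee_pos'][:2]-P;print(np.hypot(*r),np.degrees(np.arctan2(r[0],r[1])))
```

```text
[ 0.6248 -0.1404  0.0756] [6.93861501 0.56289892 1.52839269] [ 0.13519236 -1.23911274  0.06464554] 0.014804074016175789 [[-0.992, -0.126, 0.006], [-0.126, 0.992, -0.001], [-0.006, -0.002, -1.0]]
0.0783164358167339 19.272361653781715
```

Emit:
{"name": "play_rows", "arguments": {"steps": "0.004 0.001 0 0 0 0; 0 0 0 0 0 0; 0 0 0 0 0 0; 0 0 0 0 0 0"}}

```text
time_s: 21.03
ee_pos: [0.6211, -0.1408, 0.0756]
tool_rot: [[-0.992, -0.125, 0.006], [-0.125, 0.992, -0.002], [-0.006, -0.003, -1.0]]
contact_force: [8.5, -2.4, 0.6]
finger_gap: 0.0147
```

Emit:
{"name": "play_rows", "arguments": {"steps": "-0.006 0 0 0 0 0; 0 0 0 0 0 0; 0 0 0 0 0 0; 0 0 0 0 0 0; 0 0 0 0 0 0"}}

```text
time_s: 21.45
ee_pos: [0.6245, -0.1418, 0.0755]
tool_rot: [[-0.992, -0.124, 0.0], [-0.124, 0.992, -0.005], [0.0, -0.005, -1.0]]
contact_force: [-2.2, -6.5, 5.8]
finger_gap: 0.0146
```

Emit:
{"name": "play_rows", "arguments": {"steps": "0 0 0 0 0 0; 0 0 0 0 0 0; 0.004 0 0 0 0 0; 0.004 0 0 0 0 0; 0 0 0 0 0 0", "grip_force": 30}}

```text
time_s: 21.87
ee_pos: [0.6209, -0.1408, 0.0756]
tool_rot: [[-0.992, -0.127, 0.012], [-0.127, 0.992, -0.002], [-0.012, -0.004, -1.0]]
contact_force: [19.1, -3.6, -4.6]
finger_gap: 0.0143
```

Emit:
{"name": "play_rows", "arguments": {"steps": "0.004 0 0 0 0 0; 0 0 0 0 0 0; 0 0 0 0 0 0"}}

```text
time_s: 22.12
ee_pos: [0.619, -0.141, 0.0756]
tool_rot: [[-0.992, -0.127, 0.017], [-0.128, 0.992, -0.002], [-0.016, -0.004, -1.0]]
contact_force: [28.0, -3.6, -7.6]
finger_gap: 0.0141
```

Emit:
{"name": "play_rows", "arguments": {"steps": "0 0 0 0 0 0; 0 0 0 0 0 0; 0 0 0 0 0 0; 0 0 -0.03 0 0 0; 0 0 -0.03 0 0 0", "fingers": 0.045}}

```text
time_s: 22.53
ee_pos: [0.6104, -0.1397, 0.1315]
tool_rot: [[-0.992, -0.129, -0.008], [-0.129, 0.992, 0.002], [0.008, 0.003, -1.0]]
contact_force: [0.1, -0.2, 0.9]
finger_gap: 0.0432
```

Emit:
{"name": "play_rows", "arguments": {"steps": "0 0 -0.03 0 0 6; 0 0 -0.03 0 0 1; 0 0.04 0 0 0 0; 0 0.04 0 0 0 0; 0 0.04 0 0 0 0"}}

```text
time_s: 22.95
ee_pos: [0.6111, -0.0196, 0.1949]
tool_rot: [[-1.0, -0.005, -0.0], [-0.005, 1.0, 0.0], [0.0, 0.0, -1.0]]
contact_force: [0.6, 0.1, -1.4]
finger_gap: 0.0448
```

Emit:
{"name": "play_rows", "arguments": {"steps": "0 0.04 0 0 0 0; 0 0.04 0 0 0 0; 0 0.04 0 0 0 0; 0 0 0 0 0 0; 0 0 0 0 0 0"}}

```text
time_s: 23.37
ee_pos: [0.6098, 0.1018, 0.1938]
tool_rot: [[-1.0, -0.011, -0.002], [-0.011, 1.0, -0.0], [0.002, -0.0, -1.0]]
contact_force: [-0.5, -0.0, 0.1]
finger_gap: 0.0448
```

```bash
cat > tubes.py <<'E'
from h import *
def tubes():
    out={}
    for n in('top','side'):
        p,d=snap(n); W=cloud(n,d); h=cv2.cvtColor(p,cv2.COLOR_RGB2HSV)
        k=cv2.inRange(h,(3,90,40),(23,255,255)); k[(W[...,2]<.004)|(W[...,2]>.07)|(W[...,0]>.545)|(W[...,0]<.33)|~np.isfinite(W[...,0])]=0
        k=cv2.morphologyEx(k,cv2.MORPH_CLOSE,np.ones((3,3))); N,L,st,_=cv2.connectedComponentsWithStats(k)
        for i in range(1,N):
            if st[i,4]<60: continue
            q=W[L==i]; q=q[np.isfinite(q[:,0])]; zt=np.percentile(q[:,2],95)
            t=q[q[:,2]>zt-.014]
            r=cv2.minAreaRect((t[:,:2]*1000).astype(np.float32)); l=cv2.fitLine(t[:,:2].astype(np.float32),2,0,1e-4,1e-4).ravel(); l=l*np.sign(l[0])
            print(n,'ctr',np.round(r[0],1),'mean',(t.mean(0)*1000).round(1),'size',np.round(r[1],0),'yaw',round(float(np.degrees(np.arctan2(l[1],l[0]))),1),'ztop',round(zt*1000,1),'n',st[i,4])
    
if __name__=='__main__':
    s=bot.read_state(); print(s['time_s'],s['ee_pos'].round(4),s['tool_rot'].round(3).tolist(),s['contact_force'].round(1),s['finger_gap'],s['joint_pos'].round(2)); tubes()
E
python3 - <<'E'
from h import *
import tubes
s=bot.read_state(); print(s['ee_pos'].round(4),s['tool_rot'].round(3).tolist(),s['contact_force'])
for n in('side','top'):
    p,d=snap(n); W=cloud(n,d); h=cv2.cvtColor(p,cv2.COLOR_RGB2HSV); hh=W[...,2]
    y=(cv2.inRange(h,(21,150,60),(32,255,255))>0)&(W[...,0]>.55)&(abs(hh-.041)<.006); m=y.astype(np.uint8)*255
    cs=max(cv2.findContours(cv2.morphologyEx(m,cv2.MORPH_CLOSE,np.ones((9,9))),0,1)[0],key=cv2.contourArea).reshape(-1,2)
    print(n,cv2.minAreaRect((ray(n,cs,.041)[:,:2]*1000).astype(np.float32)))
    if n=='top': cv2.imwrite('pics/s7.png',cv2.resize(cv2.cvtColor(p[170:230,305:395],cv2.COLOR_RGB2BGR),(720,480),interpolation=2))
tubes.tubes()
E
```

```text
[0.6098 0.1018 0.1938] [[-1.0, -0.011, -0.002], [-0.011, 1.0, -0.0], [0.002, -0.0, -1.0]] [-0.49017094 -0.0064479   0.12240434]
side ((626.3447265625, -152.30477905273438), (141.22286987304688, 71.7543716430664), 89.8224868774414)
top ((626.5912475585938, -149.263427734375), (71.46591186523438, 138.8609619140625), 0.6747848391532898)
top ctr [471.  -32.6] mean [468.7 -33.   20.5] size [128.  21.] yaw 1.8 ztop 25.3 n 486
top ctr [ 438.6 -216.4] mean [ 438.3 -215.8   20.5] size [128.  24.] yaw 2.6 ztop 25.0 n 506
top ctr [ 433.5 -126. ] mean [ 432.4 -125.9   20.6] size [ 23. 127.] yaw -4.2 ztop 25.7 n 495
top ctr [ 430.3 -396.8] mean [ 430.  -396.    20.5] size [128.  25.] yaw -3.3 ztop 25.3 n 524
top ctr [ 424.7 -305.1] mean [ 423.8 -303.9   20.6] size [ 24. 128.] yaw -6.8 ztop 25.4 n 520
side ctr [468.9 -35.1] mean [468.9 -38.7  19.2] size [130.  36.] yaw 2.4 ztop 25.1 n 362
side ctr [ 431.7 -128.9] mean [ 431.3 -131.7   19.5] size [ 29. 129.] yaw -3.9 ztop 25.2 n 403
side ctr [ 438.1 -219.5] mean [ 437.5 -222.    19.1] size [131.  28.] yaw 2.8 ztop 24.9 n 434
side ctr [ 423.4 -308.4] mean [ 422.3 -310.4   19.4] size [ 29. 129.] yaw -6.5 ztop 24.9 n 492
side ctr [ 429.6 -399.7] mean [ 428.9 -402.8   19.4] size [ 28. 129.] yaw -3.0 ztop 24.9 n 556
```

View pics/s7.png

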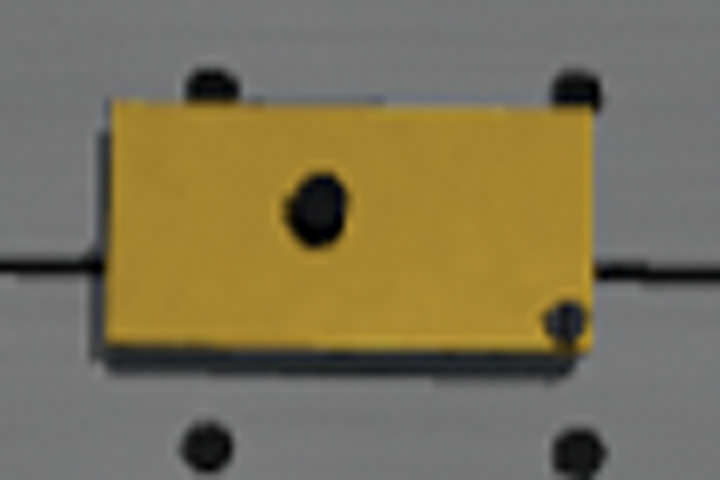

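```bash
cat > plan.py <<'E'
import sys
from h import *
# usage: plan.py x y z phi  -> tool-frame shift (after the turn) from measured pose
x,y,z,phi=map(float,sys.argv[1:5]); s=bot.read_state(); R=s['tool_rot']; p=s['ee_pos']
cur=np.degrees(np.arctan2(-R[0,1],R[1,1])); f=np.radians(phi)
X=np.array([-np.cos(f),-np.sin(f)]);Y=np.array([-np.sin(f),np.cos(f)]); D=np.array([x,y])-p[:2]
print('t',round(s['time_s'],1),'pos',p.round(4),'phi',cur.round(2),'F',s['contact_force'].round(1),'gap',round(s['finger_gap'],4),'| turn',round(cur-phi,2),'shift',(X@D).round(4),(Y@D).round(4),round(p[2]-z,4))
E
echo
```

```text
(no output)
```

Emit:
{"name": "play_rows", "arguments": {"steps": "0.0289 -0.0262 0 0 0 -1.4; 0.0289 -0.0262 0 0 0 0; 0.0289 -0.0262 0 0 0 0; 0.0289 -0.0262 0 0 0 0; 0.0289 -0.0262 0 0 0 0", "fingers": 0.05}}

```text
time_s: 23.98
ee_pos: [0.4681, -0.0374, 0.1944]
tool_rot: [[-1.0, -0.031, -0.0], [-0.031, 1.0, -0.0], [0.0, -0.0, -1.0]]
contact_force: [0.4, -0.8, 0.6]
finger_gap: 0.05
```

Emit:
{"name": "play_rows", "arguments": {"steps": "0 0 0.04 0 0 0; 0 0 0 0 0 0; 0 0 0 0 0 0; 0 0 0 0 0 0; 0 0 0 0 0 0"}}

```text
time_s: 24.4
ee_pos: [0.4711, -0.0351, 0.1566]
tool_rot: [[-0.999, -0.033, 0.002], [-0.033, 0.999, -0.0], [-0.002, -0.0, -1.0]]
contact_force: [0.1, 0.5, -0.3]
finger_gap: 0.0501
```

```bash
python3 plan.py .470 -.0338 .029 2
```

```text
t 24.4 pos [ 0.4711 -0.0351  0.1566] phi 1.91 F [ 0.1  0.5 -0.3] gap 0.0501 | turn -0.09 shift 0.001 0.0013 0.1276
```

Emit:
{"name": "play_rows", "arguments": {"steps": "0.001 0.0013 0.035 0 0 0; 0 0 0.035 0 0 0; 0 0 0.035 0 0 0; 0 0 0.0226 0 0 0; 0 0 0 0 0 0"}}

```text
time_s: 24.82
ee_pos: [0.4701, -0.0334, 0.0269]
tool_rot: [[-0.999, -0.034, 0.001], [-0.034, 0.999, -0.0], [-0.001, -0.0, -1.0]]
contact_force: [-0.2, -0.2, 0.9]
finger_gap: 0.05
```

Emit:
{"name": "play_rows", "arguments": {"steps": "0 0 0 0 0 0; 0 0 0 0 0 0; 0 0 0 0 0 0; 0 0 0 0 0 0; 0 0 0 0 0 0", "fingers": 0.0, "grip_force": 30}}

```text
time_s: 25.23
ee_pos: [0.4693, -0.0338, 0.0277]
tool_rot: [[-0.999, -0.033, 0.001], [-0.033, 0.999, 0.0], [-0.001, 0.0, -1.0]]
contact_force: [-0.2, 0.2, 2.0]
finger_gap: 0.0241
```

Emit:
{"name": "play_rows", "arguments": {"steps": "0 0 -0.02 0 0 0; 0 0 -0.03 0 0 0; 0 0 -0.03 0 0 0; 0 0 -0.03 0 0 -6; 0 0 0 0 0 0"}}

```text
time_s: 25.65
ee_pos: [0.4713, -0.0343, 0.144]
tool_rot: [[-0.99, -0.142, 0.01], [-0.142, 0.99, -0.002], [-0.01, -0.003, -1.0]]
contact_force: [1.6, -0.7, 0.1]
finger_gap: 0.0236
```

```bash
python3 plan.py .4465 .3175 .06 8
```

```text
t 25.6 pos [ 0.4713 -0.0343  0.144 ] phi 8.16 F [ 1.6 -0.7  0.1] gap 0.0236 | turn 0.16 shift -0.0244 0.3519 0.084
```

Emit:
{"name": "play_rows", "arguments": {"steps": "-0.0027 0.0391 0 0 0 0; -0.0027 0.0391 0 0 0 0; -0.0027 0.0391 0 0 0 0; -0.0027 0.0391 0 0 0 0; -0.0027 0.0391 0 0 0 0"}}

```text
time_s: 26.07
ee_pos: [0.4545, 0.1631, 0.136]
tool_rot: [[-0.991, -0.136, -0.001], [-0.136, 0.991, -0.0], [0.001, -0.0, -1.0]]
contact_force: [1.4, -0.4, -2.2]
finger_gap: 0.0238
```

Emit:
{"name": "play_rows", "arguments": {"steps": "-0.0027 0.0391 0 0 0 0; -0.0027 0.0391 0 0 0 0; -0.0027 0.0391 0 0 0 0; -0.0027 0.0391 0 0 0 0; 0 0 0 0 0 0"}}

```text
time_s: 26.48
ee_pos: [0.4425, 0.3235, 0.1352]
tool_rot: [[-0.99, -0.142, -0.003], [-0.142, 0.99, 0.002], [0.002, 0.002, -1.0]]
contact_force: [0.3, -0.4, -2.1]
finger_gap: 0.0237
```

Emit:
{"name": "play_rows", "arguments": {"steps": "0 0 0.02 0 0 0; 0 0 0.02 0 0 0; 0 0 0 0 0 0; 0 0 0 0 0 0"}}

```text
time_s: 26.82
ee_pos: [0.4435, 0.317, 0.095]
tool_rot: [[-0.991, -0.137, -0.004], [-0.137, 0.991, -0.002], [0.004, -0.002, -1.0]]
contact_force: [-0.2, -0.9, -1.5]
finger_gap: 0.0238
```

```bash
python3 plan.py .4465 .3175 .058 8
python3 - <<'E'
from h import *
ims=[]
for n in('side','top'):
    p,d=snap(n); c=proj(n,[.4465,.3,.05])[0].astype(int); a=max(c[1]-48,0);b=max(c[0]-40,0); ims.append(cv2.resize(cv2.cvtColor(p[a:a+96,b:b+80],cv2.COLOR_RGB2BGR),(400,480),interpolation=2))
cv2.imwrite('pics/s8.png',np.hstack(ims))
E
```

```text
t 26.8 pos [0.4435 0.317  0.095 ] phi 7.85 F [-0.2 -0.9 -1.5] gap 0.0238 | turn -0.15 shift -0.003 0.0001 0.037
```

View pics/s8.png

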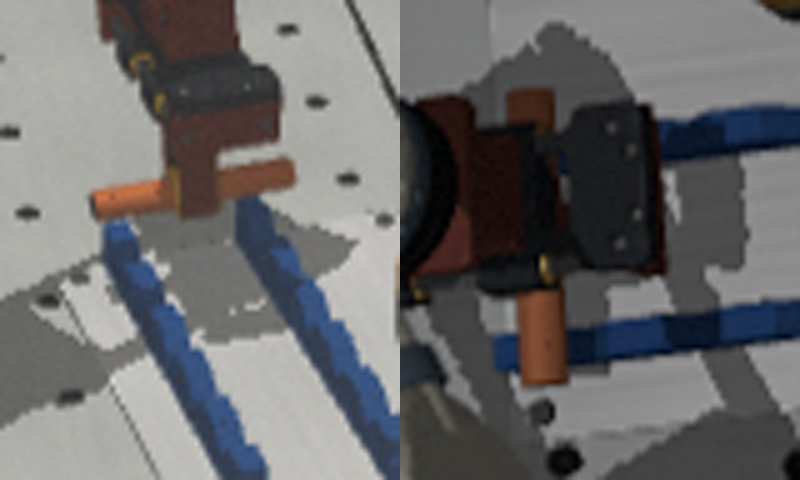

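Emit:
{"name": "play_rows", "arguments": {"steps": "-0.003 0 0.02 0 0 0; 0 0 0.01 0 0 0; 0 0 0.004 0 0 0; 0 0 0.003 0 0 0; 0 0 0 0 0 0"}}

```text
time_s: 27.33
ee_pos: [0.4474, 0.3182, 0.0599]
tool_rot: [[-0.991, -0.137, -0.001], [-0.137, 0.991, -0.0], [0.001, -0.0, -1.0]]
contact_force: [-0.4, -0.7, -1.3]
finger_gap: 0.0237
```

Emit:
{"name": "play_rows", "arguments": {"steps": "0 0 0 0 0 0; 0 0 0 0 0 0; 0 0 0 0 0 0"}}

```text
time_s: 27.58
ee_pos: [0.4478, 0.3186, 0.0608]
tool_rot: [[-0.991, -0.137, 0.001], [-0.137, 0.991, 0.001], [-0.001, 0.0, -1.0]]
contact_force: [0.5, -0.7, -1.5]
finger_gap: 0.0242
```

Emit:
{"name": "play_rows", "arguments": {"steps": "0 0 0 0 0 0; 0 0 0 0 0 0; 0 0 0 0 0 0; 0 0 0 0 0 0; 0 0 0 0 0 0", "fingers": 0.04}}

```text
time_s: 28.0
ee_pos: [0.4476, 0.3185, 0.0602]
tool_rot: [[-0.991, -0.137, 0.0], [-0.137, 0.991, 0.0], [-0.0, 0.0, -1.0]]
contact_force: [0.5, -0.4, -0.4]
finger_gap: 0.0397
```

Emit:
{"name": "play_rows", "arguments": {"steps": "0 0 -0.02 0 0 0; 0 0 -0.03 0 0 0; 0 0 -0.035 0 0 0; 0.0024 -0.038 0 0 0 7; 0 -0.038 0 0 0 5"}}

```text
time_s: 28.42
ee_pos: [0.4521, 0.2433, 0.1483]
tool_rot: [[-0.997, 0.074, 0.005], [0.074, 0.997, 0.002], [-0.005, 0.003, -1.0]]
contact_force: [0.7, -0.4, -1.0]
finger_gap: 0.0401
```

Emit:
{"name": "play_rows", "arguments": {"steps": "0 -0.038 0 0 0 0; 0 -0.038 0 0 0 0; 0 -0.038 0 0 0 0; 0 -0.038 0 0 0 0; 0 -0.038 0 0 0 0", "fingers": 0.05}}

```text
time_s: 28.83
ee_pos: [0.4368, 0.0513, 0.1452]
tool_rot: [[-0.997, 0.071, 0.001], [0.071, 0.997, -0.0], [-0.001, 0.0, -1.0]]
contact_force: [0.5, 0.5, 0.3]
finger_gap: 0.0499
```

```bash
python3 tubes.py;python3 plan.py .4326 -.1273 .028 -4
```

```text
28.8333 [0.4368 0.0513 0.1452] [[-0.997, 0.071, 0.001], [0.071, 0.997, -0.0], [-0.001, 0.0, -1.0]] [0.5 0.5 0.3] 0.049869239160009876 [ 0.04 -0.35  1.81 -0.    1.68 -1.46]
top ctr [449.6 317.5] mean [447.9 316.   50.2] size [128.  25.] yaw 8.0 ztop 54.8 n 560
top ctr [ 438.5 -216.3] mean [ 438.  -215.8   20.5] size [128.  24.] yaw 2.6 ztop 25.5 n 505
top ctr [ 432.6 -126. ] mean [ 432.2 -126.    20.5] size [ 23. 128.] yaw -4.0 ztop 25.1 n 495
top ctr [ 430.1 -396.6] mean [ 429.8 -395.9   20.6] size [ 24. 128.] yaw -3.3 ztop 25.4 n 524
top ctr [ 424.4 -304.7] mean [ 424.1 -303.9   20.4] size [ 24. 128.] yaw -6.9 ztop 25.2 n 520
side ctr [417.  307.1] mean [416.5 308.4  49. ] size [65. 28.] yaw 11.0 ztop 55.6 n 111
side ctr [ 431.8 -128.5] mean [ 431.7 -131.9   19.5] size [ 31. 129.] yaw -3.6 ztop 25.3 n 406
side ctr [ 437.9 -219.8] mean [ 437.2 -222.2   19.5] size [ 31. 130.] yaw 3.1 ztop 25.1 n 437
side ctr [ 423.6 -306.8] mean [ 423.3 -310.4   19.3] size [ 30. 128.] yaw -6.9 ztop 24.8 n 496
side ctr [ 429.7 -399.6] mean [ 428.9 -402.7   19.4] size [ 26. 129.] yaw -3.1 ztop 24.9 n 561
t 28.9 pos [0.4371 0.0485 0.1453] phi -4.48 F [0.3 1.  0.5] gap 0.0498 | turn -0.48 shift -0.0077 -0.1757 0.1173
```

Emit:
{"name": "play_rows", "arguments": {"steps": "-0.0015 -0.0351 0 0 0 -0.5; -0.0015 -0.0351 0 0 0 0; -0.0015 -0.0351 0 0 0 0; -0.0015 -0.0351 0 0 0 0; -0.0015 -0.0351 0 0 0 0"}}

```text
time_s: 29.35
ee_pos: [0.4336, -0.1235, 0.1453]
tool_rot: [[-0.998, 0.062, 0.001], [0.062, 0.998, 0.0], [-0.001, 0.0, -1.0]]
contact_force: [-0.1, 0.1, -0.3]
finger_gap: 0.05
```

Emit:
{"name": "play_rows", "arguments": {"steps": "0 0 0.03 0 0 0; 0 0 0 0 0 0; 0 0 0 0 0 0; 0 0 0 0 0 0"}}

```text
time_s: 29.68
ee_pos: [0.4338, -0.1216, 0.1156]
tool_rot: [[-0.998, 0.062, 0.0], [0.062, 0.998, 0.001], [0.0, 0.001, -1.0]]
contact_force: [0.4, -0.3, 0.2]
finger_gap: 0.05
```

```bash
python3 plan.py .4326 -.1273 .028 -4
```

```text
t 29.7 pos [ 0.4338 -0.1216  0.1156] phi -3.53 F [ 0.4 -0.3  0.2] gap 0.05 | turn 0.47 shift 0.0008 -0.0058 0.0876
```

Emit:
{"name": "play_rows", "arguments": {"steps": "0.0008 -0.0058 0.02 0 0 0.4; 0 0 0.03 0 0 0; 0 0 0.02 0 0 0; 0 0 0.0176 0 0 0; 0 0 0 0 0 0"}}

```text
time_s: 30.1
ee_pos: [0.4326, -0.127, 0.0266]
tool_rot: [[-0.998, 0.068, -0.0], [0.068, 0.998, 0.0], [0.0, 0.0, -1.0]]
contact_force: [0.1, 0.6, -0.3]
finger_gap: 0.05
```

Emit:
{"name": "play_rows", "arguments": {"steps": "0 0 0 0 0 0; 0 0 0 0 0 0; 0 0 0 0 0 0; 0 0 0 0 0 0; 0 0 0 0 0 0", "fingers": 0.0}}

```text
time_s: 30.52
ee_pos: [0.4328, -0.1282, 0.0283]
tool_rot: [[-0.998, 0.07, 0.001], [0.07, 0.998, 0.0], [-0.001, 0.0, -1.0]]
contact_force: [0.5, 1.4, 2.4]
finger_gap: 0.0238
```

Emit:
{"name": "play_rows", "arguments": {"steps": "0 0 -0.02 0 0 0; 0 0 -0.03 0 0 0; 0 0 -0.03 0 0 0; 0 0 -0.03 0 0 -6; 0 0 0 0 0 -6"}}

```text
time_s: 30.93
ee_pos: [0.4345, -0.1293, 0.1444]
tool_rot: [[-0.99, -0.143, 0.009], [-0.144, 0.99, -0.004], [-0.009, -0.005, -1.0]]
contact_force: [1.8, 0.2, -0.5]
finger_gap: 0.0237
```

Emit:
{"name": "play_rows", "arguments": {"steps": "-0.0076 0.0386 0 0 0 0; -0.0076 0.0386 0 0 0 0; -0.0076 0.0386 0 0 0 0; -0.0076 0.0386 0 0 0 0; -0.0076 0.0386 0 0 0 0"}}

```text
time_s: 31.35
ee_pos: [0.4427, 0.0696, 0.1375]
tool_rot: [[-0.99, -0.138, 0.0], [-0.138, 0.99, -0.0], [-0.0, -0.0, -1.0]]
contact_force: [1.0, -0.0, -1.4]
finger_gap: 0.0239
```

Emit:
{"name": "play_rows", "arguments": {"steps": "-0.0076 0.0386 0 0 0 0; -0.0076 0.0386 0 0 0 0; -0.0076 0.0386 0 0 0 0; -0.0076 0.0386 0 0 0 0; -0.0076 0.0386 0 0 0 0"}}

```text
time_s: 31.77
ee_pos: [0.4535, 0.2663, 0.1373]
tool_rot: [[-0.99, -0.139, -0.0], [-0.139, 0.99, -0.0], [0.0, -0.0, -1.0]]
contact_force: [0.3, 0.1, -0.6]
finger_gap: 0.0242
```

Emit:
{"name": "play_rows", "arguments": {"steps": "0 0 0 0 0 0; 0 0 0 0 0 0; 0 0 0 0 0 0"}}

```text
time_s: 32.02
ee_pos: [0.4537, 0.2641, 0.137]
tool_rot: [[-0.99, -0.14, -0.001], [-0.14, 0.99, -0.001], [0.001, -0.001, -1.0]]
contact_force: [0.4, -0.7, -0.9]
finger_gap: 0.0235
```

```bash
python3 plan.py .4538 .266 .058 8
```

```text
t 32.0 pos [0.4537 0.2641 0.137 ] phi 8.02 F [ 0.4 -0.7 -0.9] gap 0.0235 | turn 0.02 shift -0.0004 0.0019 0.079
```

Emit:
{"name": "play_rows", "arguments": {"steps": "0 0.0019 0.03 0 0 0; 0 0 0.03 0 0 0; 0 0 0.013 0 0 0; 0 0 0.004 0 0 0; 0 0 0 0 0 0"}}

```text
time_s: 32.43
ee_pos: [0.4535, 0.2652, 0.0601]
tool_rot: [[-0.99, -0.138, -0.001], [-0.138, 0.99, -0.0], [0.001, -0.0, -1.0]]
contact_force: [-0.5, -0.0, -1.0]
finger_gap: 0.0233
```

Emit:
{"name": "play_rows", "arguments": {"steps": "0 0 0.002 0 0 0; 0 0 0 0 0 0; 0 0 0 0 0 0"}}

```text
time_s: 32.68
ee_pos: [0.4542, 0.2659, 0.0592]
tool_rot: [[-0.99, -0.138, 0.001], [-0.138, 0.99, 0.0], [-0.001, -0.0, -1.0]]
contact_force: [-0.4, 0.4, -1.6]
finger_gap: 0.0239
```

Emit:
{"name": "play_rows", "arguments": {"steps": "0 0 0 0 0 0; 0 0 0 0 0 0; 0 0 0 0 0 0; 0 0 0 0 0 0; 0 0 0 0 0 0", "fingers": 0.038}}

```text
time_s: 33.1
ee_pos: [0.4537, 0.2663, 0.0586]
tool_rot: [[-0.99, -0.139, 0.0], [-0.139, 0.99, 0.0], [-0.0, 0.0, -1.0]]
contact_force: [-0.1, -0.6, 0.2]
finger_gap: 0.0383
```

Emit:
{"name": "play_rows", "arguments": {"steps": "0 0 -0.02 0 0 0; 0 0 -0.03 0 0 0; 0 0 -0.035 0 0 0; 0.0029 -0.0371 0 0 0 5.3; 0.0029 -0.0371 0 0 0 0"}}

```text
time_s: 33.52
ee_pos: [0.456, 0.1927, 0.1466]
tool_rot: [[-0.999, -0.046, 0.005], [-0.046, 0.999, 0.002], [-0.005, 0.002, -1.0]]
contact_force: [0.4, -0.4, 0.3]
finger_gap: 0.0382
```

Emit:
{"name": "play_rows", "arguments": {"steps": "0.0029 -0.0371 0 0 0 0; 0.0029 -0.0371 0 0 0 0; 0.0029 -0.0371 0 0 0 0; 0.0029 -0.0371 0 0 0 0; 0.0029 -0.0371 0 0 0 0", "fingers": 0.05}}

```text
time_s: 33.93
ee_pos: [0.4486, 0.0043, 0.1437]
tool_rot: [[-0.999, -0.047, 0.001], [-0.047, 0.999, -0.0], [-0.001, -0.0, -1.0]]
contact_force: [0.1, -0.9, 1.1]
finger_gap: 0.0499
```

```bash
python3 tubes.py;python3 plan.py .4383 -.2178 .028 2.7
```

```text
33.9333 [0.4486 0.0043 0.1437] [[-0.999, -0.047, 0.001], [-0.047, 0.999, -0.0], [-0.001, -0.0, -1.0]] [ 0.1 -0.9  1.1] 0.04991640252777067 [-0.07 -0.32  1.8  -0.    1.67 -1.68]
top ctr [454.2 266.7] mean [453.7 264.7  50.1] size [128.  25.] yaw 8.0 ztop 55.2 n 557
top ctr [449.5 318.1] mean [448.3 316.   50. ] size [128.  25.] yaw 7.9 ztop 54.9 n 563
top ctr [ 438.4 -216.6] mean [ 438.  -215.8   20.6] size [128.  24.] yaw 2.6 ztop 25.7 n 506
top ctr [ 430.  -396.9] mean [ 429.8 -396.    20.5] size [ 23. 127.] yaw -3.3 ztop 25.2 n 525
top ctr [ 424.3 -304.4] mean [ 424.  -303.8   20.5] size [ 24. 128.] yaw -6.8 ztop 25.4 n 520
side ctr [421.  287.4] mean [422.4 281.7  49.1] size [70. 87.] yaw -86.2 ztop 55.6 n 274
side ctr [ 437.9 -218.8] mean [ 437.  -221.9   19.5] size [130.  32.] yaw 3.0 ztop 25.1 n 433
side ctr [ 423.7 -306.6] mean [ 423.7 -310.5   19.4] size [ 28. 128.] yaw -6.9 ztop 25.0 n 497
side ctr [ 429.5 -400.9] mean [ 429.1 -402.8   19.4] size [ 29. 129.] yaw -3.2 ztop 24.9 n 553
t 34.0 pos [0.4488 0.0015 0.1436] phi 2.33 F [ 0.2  1.3 -0.5] gap 0.0498 | turn -0.37 shift 0.0208 -0.2186 0.1156
```

B seated in g3. Next C.

Emit:
{"name": "play_rows", "arguments": {"steps": "0.0035 -0.0364 0 0 0 -0.4; 0.0035 -0.0364 0 0 0 0; 0.0035 -0.0364 0 0 0 0; 0.0035 -0.0364 0 0 0 0; 0.0035 -0.0364 0 0 0 0"}}

```text
time_s: 34.45
ee_pos: [0.4412, -0.1775, 0.1436]
tool_rot: [[-0.998, -0.055, 0.001], [-0.055, 0.998, 0.0], [-0.001, 0.0, -1.0]]
contact_force: [0.3, -0.9, 0.4]
finger_gap: 0.0501
```

Emit:
{"name": "play_rows", "arguments": {"steps": "0.0035 -0.0364 0 0 0 0; 0 0 0.03 0 0 0; 0 0 0 0 0 0; 0 0 0 0 0 0; 0 0 0 0 0 0"}}

```text
time_s: 34.87
ee_pos: [0.4399, -0.212, 0.114]
tool_rot: [[-0.998, -0.055, -0.0], [-0.055, 0.998, 0.001], [0.0, 0.001, -1.0]]
contact_force: [0.5, 0.5, -0.5]
finger_gap: 0.0503
```

```bash
python3 plan.py .4383 -.2178 .028 2.7
```

```text
t 34.9 pos [ 0.4399 -0.212   0.114 ] phi 3.17 F [ 0.5  0.5 -0.5] gap 0.0503 | turn 0.47 shift 0.0019 -0.0057 0.086
```

Emit:
{"name": "play_rows", "arguments": {"steps": "0.0019 -0.0057 0.02 0 0 0.4; 0 0 0.03 0 0 0; 0 0 0.02 0 0 0; 0 0 0.016 0 0 0; 0 0 0 0 0 0"}}

```text
time_s: 35.28
ee_pos: [0.4383, -0.2176, 0.0267]
tool_rot: [[-0.999, -0.049, -0.0], [-0.049, 0.999, 0.0], [0.0, 0.0, -1.0]]
contact_force: [-0.7, 0.1, -0.2]
finger_gap: 0.0502
```

Emit:
{"name": "play_rows", "arguments": {"steps": "0 0 0 0 0 0; 0 0 0 0 0 0; 0 0 0 0 0 0; 0 0 0 0 0 0; 0 0 0 0 0 0", "fingers": 0.0}}

```text
time_s: 35.7
ee_pos: [0.4385, -0.2189, 0.0284]
tool_rot: [[-0.999, -0.047, 0.001], [-0.047, 0.999, -0.0], [-0.001, -0.0, -1.0]]
contact_force: [0.6, 1.7, 4.1]
finger_gap: 0.0237
```

Emit:
{"name": "play_rows", "arguments": {"steps": "0 0 -0.02 0 0 0; 0 0 -0.03 0 0 0; 0 0 -0.03 0 0 0; 0 0 -0.03 0 0 -5.3; -0.0075 0.0386 0 0 0 0"}}

```text
time_s: 36.12
ee_pos: [0.4418, -0.185, 0.1444]
tool_rot: [[-0.99, -0.139, 0.009], [-0.139, 0.99, -0.008], [-0.007, -0.009, -1.0]]
contact_force: [1.7, 0.1, -0.7]
finger_gap: 0.0238
```

Emit:
{"name": "play_rows", "arguments": {"steps": "-0.0075 0.0386 0 0 0 0; -0.0075 0.0386 0 0 0 0; -0.0075 0.0386 0 0 0 0; -0.0075 0.0386 0 0 0 0; -0.0075 0.0386 0 0 0 0"}}

```text
time_s: 36.53
ee_pos: [0.4498, 0.0182, 0.1374]
tool_rot: [[-0.99, -0.138, 0.0], [-0.138, 0.99, -0.0], [-0.0, -0.0, -1.0]]
contact_force: [0.2, 0.9, -1.6]
finger_gap: 0.024
```

Emit:
{"name": "play_rows", "arguments": {"steps": "-0.0075 0.0386 0 0 0 0; -0.0075 0.0386 0 0 0 0; -0.0075 0.0386 0 0 0 0; -0.0075 0.0386 0 0 0 0; -0.0075 0.0386 0 0 0 0"}}

```text
time_s: 36.95
ee_pos: [0.4602, 0.2148, 0.1373]
tool_rot: [[-0.99, -0.139, 0.0], [-0.139, 0.99, -0.0], [-0.0, -0.0, -1.0]]
contact_force: [0.4, -1.4, -1.3]
finger_gap: 0.0237
```

Emit:
{"name": "play_rows", "arguments": {"steps": "0 0 0 0 0 0; 0 0 0 0 0 0; 0 0 0 0 0 0"}}

```text
time_s: 37.2
ee_pos: [0.4604, 0.2125, 0.137]
tool_rot: [[-0.99, -0.14, -0.001], [-0.14, 0.99, -0.001], [0.001, -0.001, -1.0]]
contact_force: [0.9, 0.1, -1.3]
finger_gap: 0.0239
```

```bash
python3 plan.py .461 .2145 .058 8
```

```text
t 37.2 pos [0.4604 0.2125 0.137 ] phi 8.02 F [ 0.9  0.1 -1.3] gap 0.0239 | turn 0.02 shift -0.0009 0.0019 0.079
```

Emit:
{"name": "play_rows", "arguments": {"steps": "-0.0009 0.0019 0.03 0 0 0; 0 0 0.03 0 0 0; 0 0 0.013 0 0 0; 0 0 0.006 0 0 0; 0 0 0 0 0 0"}}

```text
time_s: 37.62
ee_pos: [0.4609, 0.2146, 0.0586]
tool_rot: [[-0.991, -0.137, -0.001], [-0.137, 0.991, 0.002], [0.001, 0.002, -1.0]]
contact_force: [-0.6, 2.1, -0.5]
finger_gap: 0.0237
```

Emit:
{"name": "play_rows", "arguments": {"steps": "0 0 0 0 0 0; 0 0 0 0 0 0; 0 0 0 0 0 0"}}

```text
time_s: 37.87
ee_pos: [0.4616, 0.2143, 0.059]
tool_rot: [[-0.99, -0.138, 0.001], [-0.138, 0.99, -0.0], [-0.001, -0.0, -1.0]]
contact_force: [-2.0, 0.2, 0.6]
finger_gap: 0.0244
```

Emit:
{"name": "play_rows", "arguments": {"steps": "0 0 0 0 0 0; 0 0 0 0 0 0; 0 0 0 0 0 0; 0 0 0 0 0 0; 0 0 0 0 0 0", "fingers": 0.038}}

```text
time_s: 38.28
ee_pos: [0.4614, 0.2148, 0.0585]
tool_rot: [[-0.99, -0.139, 0.0], [-0.139, 0.99, -0.0], [-0.0, -0.0, -1.0]]
contact_force: [-0.5, -0.2, 0.2]
finger_gap: 0.038
```

Emit:
{"name": "play_rows", "arguments": {"steps": "0 0 -0.02 0 0 0; 0 0 -0.03 0 0 0; 0 0 -0.035 0 0 7.1; 0 0 0 0 0 7.1; -0.0018 -0.0372 0 0 0 0.6"}}

```text
time_s: 38.7
ee_pos: [0.4602, 0.1816, 0.1465]
tool_rot: [[-0.992, 0.123, 0.005], [0.123, 0.992, 0.004], [-0.005, 0.005, -1.0]]
contact_force: [-0.3, -0.7, -0.3]
finger_gap: 0.038
```

Emit:
{"name": "play_rows", "arguments": {"steps": "-0.0018 -0.0372 0 0 0 0; -0.0018 -0.0372 0 0 0 0; -0.0018 -0.0372 0 0 0 0; -0.0018 -0.0372 0 0 0 0; -0.0018 -0.0372 0 0 0 0", "fingers": 0.05}}

```text
time_s: 39.12
ee_pos: [0.4454, -0.0096, 0.1436]
tool_rot: [[-0.993, 0.118, 0.001], [0.118, 0.993, -0.0], [-0.001, -0.0, -1.0]]
contact_force: [0.6, 0.8, 0.7]
finger_gap: 0.0499
```

```bash
python3 tubes.py;python3 plan.py .424 -.306 .028 -6.8
```

```text
39.1167 [ 0.4454 -0.0096  0.1436] [[-0.993, 0.118, 0.001], [0.118, 0.993, -0.0], [-0.001, -0.0, -1.0]] [0.6 0.8 0.7] 0.0498886017463303 [-0.1  -0.33  1.8  -0.    1.67 -1.55]
top ctr [462.1 215.1] mean [461.2 213.4  50.3] size [128.  24.] yaw 8.1 ztop 54.9 n 538
top ctr [454.  266.1] mean [453.7 264.5  50.2] size [128.  24.] yaw 8.1 ztop 55.0 n 554
top ctr [449.1 317.9] mean [447.9 315.9  50.1] size [129.  24.] yaw 8.0 ztop 54.9 n 563
top ctr [ 430.1 -397.3] mean [ 429.8 -396.    20.6] size [ 24. 128.] yaw -3.3 ztop 25.3 n 526
top ctr [ 424.7 -305. ] mean [ 424.1 -304.    20.4] size [ 25. 128.] yaw -6.8 ztop 25.0 n 520
side ctr [420.2 262.1] mean [425.4 264.3  49.5] size [138.  74.] yaw 85.9 ztop 55.4 n 400
side ctr [ 423.3 -308.1] mean [ 423.2 -310.5   19.6] size [ 29. 128.] yaw -6.9 ztop 25.2 n 490
side ctr [ 429.7 -398.5] mean [ 429.2 -402.8   19.7] size [ 30. 129.] yaw -3.0 ztop 25.7 n 555
t 39.2 pos [ 0.4455 -0.0124  0.1436] phi -7.17 F [-0.1 -0.3  0.1] gap 0.0504 | turn -0.37 shift -0.0134 -0.294 0.1156
```

Emit:
{"name": "play_rows", "arguments": {"steps": "-0.0017 -0.0367 0 0 0 -0.4; -0.0017 -0.0367 0 0 0 0; -0.0017 -0.0367 0 0 0 0; -0.0017 -0.0367 0 0 0 0; -0.0017 -0.0367 0 0 0 0"}}

```text
time_s: 39.63
ee_pos: [0.4337, -0.1922, 0.1436]
tool_rot: [[-0.994, 0.111, 0.001], [0.111, 0.994, 0.0], [-0.001, 0.0, -1.0]]
contact_force: [-0.2, 0.0, -0.2]
finger_gap: 0.0498
```

Emit:
{"name": "play_rows", "arguments": {"steps": "-0.0017 -0.0367 0 0 0 0; -0.0017 -0.0367 0 0 0 0; -0.0017 -0.0367 0.01 0 0 0; 0 0 0.02 0 0 0; 0 0 0 0 0 0"}}

```text
time_s: 40.05
ee_pos: [0.4251, -0.3012, 0.1093]
tool_rot: [[-0.993, 0.114, -0.005], [0.114, 0.993, 0.004], [0.005, 0.004, -1.0]]
contact_force: [-0.7, 0.4, -0.2]
finger_gap: 0.0497
```

Emit:
{"name": "play_rows", "arguments": {"steps": "0 0 0 0 0 0; 0 0 0 0 0 0"}}

```text
time_s: 40.22
ee_pos: [0.427, -0.3002, 0.114]
tool_rot: [[-0.994, 0.11, 0.0], [0.11, 0.994, 0.0], [-0.0, 0.0, -1.0]]
contact_force: [-0.6, 0.5, 0.7]
finger_gap: 0.0498
```

```bash
python3 plan.py .424 -.306 .028 -6.8
```

```text
t 40.2 pos [ 0.427  -0.3002  0.114 ] phi -6.33 F [-0.6  0.5  0.7] gap 0.0498 | turn 0.47 shift 0.0023 -0.0061 0.086
```

Emit:
{"name": "play_rows", "arguments": {"steps": "0.0023 -0.0061 0.02 0 0 0.4; 0 0 0.03 0 0 0; 0 0 0.02 0 0 0; 0 0 0.016 0 0 0; 0 0 0 0 0 0"}}

```text
time_s: 40.63
ee_pos: [0.424, -0.3057, 0.0268]
tool_rot: [[-0.993, 0.117, 0.0], [0.117, 0.993, 0.0], [-0.0, 0.0, -1.0]]
contact_force: [-0.0, -0.0, 0.3]
finger_gap: 0.0501
```

Emit:
{"name": "play_rows", "arguments": {"steps": "0 0 0 0 0 0; 0 0 0 0 0 0; 0 0 0 0 0 0; 0 0 0 0 0 0; 0 0 0 0 0 0", "fingers": 0.0}}

```text
time_s: 41.05
ee_pos: [0.4239, -0.307, 0.0284]
tool_rot: [[-0.993, 0.118, 0.001], [0.118, 0.993, -0.0], [-0.001, -0.0, -1.0]]
contact_force: [-0.9, 1.1, 3.7]
finger_gap: 0.0239
```

Emit:
{"name": "play_rows", "arguments": {"steps": "0 0 -0.02 0 0 0; 0 0 -0.03 0 0 0; 0 0 -0.03 0 0 -5; 0 0 -0.03 0 0 -5; 0 0 0 0 0 -4.8"}}

```text
time_s: 41.47
ee_pos: [0.4253, -0.3088, 0.1449]
tool_rot: [[-0.99, -0.143, 0.008], [-0.143, 0.99, -0.007], [-0.007, -0.008, -1.0]]
contact_force: [0.6, -0.9, 0.0]
finger_gap: 0.0241
```

Emit:
{"name": "play_rows", "arguments": {"steps": "-0.0091 0.0382 0 0 0 0; -0.0091 0.0382 0 0 0 0; -0.0091 0.0382 0 0 0 0; -0.0091 0.0382 0 0 0 0; -0.0091 0.0382 0 0 0 0"}}

```text
time_s: 41.88
ee_pos: [0.4415, -0.11, 0.1373]
tool_rot: [[-0.99, -0.138, -0.0], [-0.138, 0.99, 0.0], [0.0, 0.0, -1.0]]
contact_force: [1.3, 0.4, -1.9]
finger_gap: 0.0239
```

Emit:
{"name": "play_rows", "arguments": {"steps": "-0.0091 0.0382 0 0 0 0; -0.0091 0.0382 0 0 0 0; -0.0091 0.0382 0 0 0 0; -0.0091 0.0382 0 0 0 0; -0.0091 0.0382 0 0 0 0"}}

```text
time_s: 42.3
ee_pos: [0.46, 0.0857, 0.1375]
tool_rot: [[-0.99, -0.139, 0.0], [-0.139, 0.99, -0.0], [-0.0, -0.0, -1.0]]
contact_force: [1.1, -0.4, -1.2]
finger_gap: 0.0238
```

Emit:
{"name": "play_rows", "arguments": {"steps": "-0.0091 0.0382 0 0 0 0; -0.0091 0.0382 0 0 0 0; 0 0 0 0 0 0; 0 0 0 0 0 0; 0 0 0 0 0 0"}}

```text
time_s: 42.72
ee_pos: [0.4676, 0.1617, 0.1371]
tool_rot: [[-0.99, -0.14, -0.001], [-0.14, 0.99, -0.001], [0.001, -0.001, -1.0]]
contact_force: [-0.1, -0.8, -1.7]
finger_gap: 0.0237
```

```bash
python3 plan.py .4682 .163 .058 8
```

```text
t 42.7 pos [0.4676 0.1617 0.1371] phi 8.03 F [-0.1 -0.8 -1.7] gap 0.0237 | turn 0.03 shift -0.0008 0.0012 0.0791
```

Emit:
{"name": "play_rows", "arguments": {"steps": "-0.0008 0.0012 0.03 0 0 0; 0 0 0.03 0 0 0; 0 0 0.013 0 0 0; 0 0 0.006 0 0 0; 0 0 0 0 0 0"}}

```text
time_s: 43.13
ee_pos: [0.468, 0.163, 0.0586]
tool_rot: [[-0.991, -0.137, -0.001], [-0.137, 0.991, 0.002], [0.001, 0.002, -1.0]]
contact_force: [-0.8, 2.1, -0.3]
finger_gap: 0.0237
```

Emit:
{"name": "play_rows", "arguments": {"steps": "0 0 0 0 0 0; 0 0 0 0 0 0; 0 0 0 0 0 0"}}

```text
time_s: 43.38
ee_pos: [0.4688, 0.1627, 0.0591]
tool_rot: [[-0.99, -0.138, 0.001], [-0.138, 0.99, -0.0], [-0.001, -0.0, -1.0]]
contact_force: [-2.7, 0.6, 1.5]
finger_gap: 0.0243
```

Emit:
{"name": "play_rows", "arguments": {"steps": "0 0 0 0 0 0; 0 0 0 0 0 0; 0 0 0 0 0 0; 0 0 0 0 0 0; 0 0 0 0 0 0", "fingers": 0.038}}

```text
time_s: 43.8
ee_pos: [0.4685, 0.1632, 0.0585]
tool_rot: [[-0.99, -0.139, 0.0], [-0.139, 0.99, -0.0], [-0.0, -0.0, -1.0]]
contact_force: [-0.0, -0.1, -0.0]
finger_gap: 0.0381
```

Emit:
{"name": "play_rows", "arguments": {"steps": "0 0 -0.02 0 0 0; 0 0 -0.03 0 0 0; 0 0 -0.035 0 0 5.6; 0 0 0 0 0 5.6; 0.0004 -0.0375 0 0 0 0"}}

```text
time_s: 44.22
ee_pos: [0.4673, 0.1298, 0.1465]
tool_rot: [[-0.998, 0.057, 0.006], [0.057, 0.998, 0.004], [-0.005, 0.004, -1.0]]
contact_force: [-0.2, -1.3, -0.5]
finger_gap: 0.0382
```

Emit:
{"name": "play_rows", "arguments": {"steps": "0.0004 -0.0375 0 0 0 0; 0.0004 -0.0375 0 0 0 0; 0.0004 -0.0375 0 0 0 0; 0.0004 -0.0375 0 0 0 0; 0.0004 -0.0375 0 0 0 0", "fingers": 0.05}}

```text
time_s: 44.63
ee_pos: [0.453, -0.0629, 0.1437]
tool_rot: [[-0.998, 0.056, 0.001], [0.056, 0.998, -0.0], [-0.001, -0.0, -1.0]]
contact_force: [1.3, 0.0, 0.2]
finger_gap: 0.0499
```

```bash
python3 tubes.py;python3 plan.py .43 -.3985 .028 -3.2
```

```text
44.6333 [ 0.453  -0.0629  0.1437] [[-0.998, 0.056, 0.001], [0.056, 0.998, -0.0], [-0.001, -0.0, -1.0]] [1.3 0.  0.2] 0.0498853189968329 [-0.21 -0.3   1.78 -0.    1.66 -1.73]
top ctr [468.8 163.5] mean [467.6 161.9  50.3] size [127.  24.] yaw 7.8 ztop 54.9 n 524
top ctr [461.8 215. ] mean [461.1 213.4  50.3] size [129.  24.] yaw 8.1 ztop 54.9 n 538
top ctr [454.4 266.5] mean [453.5 264.5  50.1] size [129.  25.] yaw 8.0 ztop 54.7 n 553
top ctr [449.  318.4] mean [448.  315.9  50. ] size [128.  25.] yaw 7.9 ztop 55.0 n 561
top ctr [ 430.1 -397.1] mean [ 430.1 -396.    20.6] size [ 24. 128.] yaw -3.2 ztop 25.4 n 524
side ctr [419.7 149.7] mean [431.7 238.3  49.9] size [374.  85.] yaw 89.9 ztop 55.9 n 640
side ctr [ 429.5 -399.5] mean [ 428.6 -402.9   19.6] size [ 28. 129.] yaw -3.3 ztop 25.0 n 555
t 44.7 pos [ 0.4529 -0.0657  0.1435] phi -3.58 F [0.9 1.2 0.4] gap 0.05 | turn -0.38 shift 0.0043 -0.3336 0.1155
```

Emit:
{"name": "play_rows", "arguments": {"steps": "0.0005 -0.037 0 0 0 -0.4; 0.0005 -0.037 0 0 0 0; 0.0005 -0.037 0 0 0 0; 0.0005 -0.037 0 0 0 0; 0.0005 -0.037 0 0 0 0"}}

```text
time_s: 45.15
ee_pos: [0.4417, -0.2467, 0.1435]
tool_rot: [[-0.999, 0.048, 0.001], [0.048, 0.999, 0.0], [-0.001, 0.0, -1.0]]
contact_force: [0.8, 0.2, -0.4]
finger_gap: 0.05
```

Emit:
{"name": "play_rows", "arguments": {"steps": "0.0005 -0.037 0 0 0 0; 0.0005 -0.037 0 0 0 0; 0.0005 -0.037 0 0 0 0; 0.0005 -0.037 0 0 0 0; 0 0 0.03 0 0 0"}}

```text
time_s: 45.57
ee_pos: [0.4339, -0.4006, 0.1194]
tool_rot: [[-0.999, 0.053, 0.007], [0.053, 0.999, -0.01], [-0.008, -0.01, -1.0]]
contact_force: [1.1, -0.9, 0.7]
finger_gap: 0.0503
```

Emit:
{"name": "play_rows", "arguments": {"steps": "0 0 0 0 0 0; 0 0 0 0 0 0; 0 0 0 0 0 0"}}

```text
time_s: 45.82
ee_pos: [0.4329, -0.3923, 0.1138]
tool_rot: [[-0.999, 0.048, -0.0], [0.048, 0.999, 0.001], [0.0, 0.001, -1.0]]
contact_force: [0.5, 0.5, 0.6]
finger_gap: 0.0501
```

```bash
python3 plan.py .43 -.3985 .028 -3.2; python3 tubes.py | grep -e -39 -e -40
```

```text
t 45.8 pos [ 0.4329 -0.3923  0.1138] phi -2.73 F [0.5 0.5 0.6] gap 0.0501 | turn 0.47 shift 0.0026 -0.0064 0.0858
top ctr [ 381.1 -393.9] mean [ 377.9 -394.2   19.8] size [16. 30.] yaw -17.3 ztop 23.3 n 84
side ctr [ 429.6 -398.7] mean [ 428.  -402.9   19.6] size [ 30. 130.] yaw -3.1 ztop 25.1 n 560
```

Emit:
{"name": "play_rows", "arguments": {"steps": "0.0026 -0.0064 0.02 0 0 0.4; 0 0 0.03 0 0 0; 0 0 0.02 0 0 0; 0 0 0.016 0 0 0; 0 0 0 0 0 0"}}

```text
time_s: 46.33
ee_pos: [0.4298, -0.3989, 0.0268]
tool_rot: [[-0.998, 0.055, 0.0], [0.055, 0.998, 0.0], [-0.0, 0.0, -1.0]]
contact_force: [0.3, -0.4, 0.3]
finger_gap: 0.0501
```

Emit:
{"name": "play_rows", "arguments": {"steps": "0 0 0 0 0 0; 0 0 0 0 0 0; 0 0 0 0 0 0; 0 0 0 0 0 0; 0 0 0 0 0 0", "fingers": 0.0}}

```text
time_s: 46.75
ee_pos: [0.4299, -0.3998, 0.0284]
tool_rot: [[-0.998, 0.056, 0.001], [0.056, 0.998, -0.0], [-0.001, -0.0, -1.0]]
contact_force: [0.6, 2.0, 3.3]
finger_gap: 0.0239
```

Emit:
{"name": "play_rows", "arguments": {"steps": "0 0 -0.02 0 0 0; 0 0 -0.03 0 0 0; 0 0 -0.03 0 0 -5.6; 0 0 -0.03 0 0 -5.6; 0 0 0 0 0 0"}}

```text
time_s: 47.17
ee_pos: [0.4312, -0.4018, 0.145]
tool_rot: [[-0.99, -0.143, 0.007], [-0.143, 0.99, -0.008], [-0.006, -0.009, -1.0]]
contact_force: [0.5, -0.2, -0.6]
finger_gap: 0.024
```

Emit:
{"name": "play_rows", "arguments": {"steps": "-0.0089 0.0384 0 0 0 0; -0.0089 0.0384 0 0 0 0; -0.0089 0.0384 0 0 0 0; -0.0089 0.0384 0 0 0 0; -0.0089 0.0384 0 0 0 0"}}

```text
time_s: 47.58
ee_pos: [0.4462, -0.2017, 0.1359]
tool_rot: [[-0.991, -0.137, -0.001], [-0.137, 0.991, 0.001], [0.001, 0.001, -1.0]]
contact_force: [0.4, 0.3, -2.0]
finger_gap: 0.0237
```

Emit:
{"name": "play_rows", "arguments": {"steps": "-0.0089 0.0384 0 0 0 0; -0.0089 0.0384 0 0 0 0; -0.0089 0.0384 0 0 0 0; -0.0089 0.0384 0 0 0 0; -0.0089 0.0384 0 0 0 0"}}

```text
time_s: 48.0
ee_pos: [0.4635, -0.0053, 0.1362]
tool_rot: [[-0.991, -0.137, -0.001], [-0.137, 0.991, -0.0], [0.001, 0.0, -1.0]]
contact_force: [0.6, -0.5, -1.9]
finger_gap: 0.0239
```

Emit:
{"name": "play_rows", "arguments": {"steps": "-0.0089 0.0384 0 0 0 0; -0.0089 0.0384 0 0 0 0; -0.0089 0.0384 0 0 0 0; 0 0 0 0 0 0; 0 0 0 0 0 0"}}

```text
time_s: 48.42
ee_pos: [0.474, 0.1123, 0.1361]
tool_rot: [[-0.99, -0.142, -0.002], [-0.142, 0.99, -0.001], [0.002, -0.0, -1.0]]
contact_force: [-1.1, -1.6, -2.7]
finger_gap: 0.0236
```

Emit:
{"name": "play_rows", "arguments": {"steps": "0 0 0 0 0 0; 0 0 0 0 0 0"}}

```text
time_s: 48.58
ee_pos: [0.4745, 0.1094, 0.1368]
tool_rot: [[-0.991, -0.137, -0.001], [-0.137, 0.991, -0.001], [0.001, -0.001, -1.0]]
contact_force: [0.4, -0.0, -1.3]
finger_gap: 0.0235
```

```bash
python3 plan.py .4755 .1115 .058 8
```

```text
t 48.6 pos [0.4745 0.1094 0.1368] phi 7.87 F [ 0.4 -0.  -1.3] gap 0.0235 | turn -0.13 shift -0.0013 0.0019 0.0788
```

Lower, release, rise, and retreat toward -y to view everything.

Emit:
{"name": "play_rows", "arguments": {"steps": "-0.0013 0.0019 0.03 0 0 0; 0 0 0.03 0 0 0; 0 0 0.013 0 0 0; 0 0 0.006 0 0 0; 0 0 0 0 0 0"}}

```text
time_s: 49.0
ee_pos: [0.4752, 0.1119, 0.0586]
tool_rot: [[-0.991, -0.137, -0.002], [-0.137, 0.991, 0.0], [0.002, 0.001, -1.0]]
contact_force: [0.2, 0.5, -0.9]
finger_gap: 0.0237
```

Emit:
{"name": "play_rows", "arguments": {"steps": "0 0 0 0 0 0; 0 0 0 0 0 0; 0 0 0 0 0 0"}}

```text
time_s: 49.25
ee_pos: [0.4761, 0.1121, 0.0589]
tool_rot: [[-0.99, -0.138, 0.001], [-0.138, 0.99, -0.0], [-0.001, -0.0, -1.0]]
contact_force: [-0.9, 0.8, -2.0]
finger_gap: 0.0238
```

Emit:
{"name": "play_rows", "arguments": {"steps": "0 0 0 0 0 0; 0 0 0 0 0 0; 0 0 0 0 0 0; 0 0 0 0 0 0; 0 0 0 0 0 0", "fingers": 0.038}}

```text
time_s: 49.67
ee_pos: [0.4758, 0.1127, 0.0586]
tool_rot: [[-0.99, -0.139, 0.0], [-0.139, 0.99, 0.0], [-0.0, -0.0, -1.0]]
contact_force: [-0.6, 0.3, 0.8]
finger_gap: 0.0378
```

Emit:
{"name": "play_rows", "arguments": {"steps": "0 0 -0.02 0 0 0; 0 0 -0.035 0 0 0; 0 0 -0.04 0 0 0; 0 -0.038 -0.01 0 0 0; 0 -0.038 0 0 0 0"}}

```text
time_s: 50.08
ee_pos: [0.4881, 0.0381, 0.1687]
tool_rot: [[-0.99, -0.144, 0.009], [-0.144, 0.99, 0.0], [-0.009, -0.001, -1.0]]
contact_force: [1.3, -1.2, 0.0]
finger_gap: 0.0379
```

Emit:
{"name": "play_rows", "arguments": {"steps": "0 -0.038 0 0 0 0; 0 -0.038 0 0 0 0; 0 -0.038 0 0 0 0; 0 -0.038 0 0 0 0; 0 -0.038 0 0 0 0"}}

```text
time_s: 50.5
ee_pos: [0.5126, -0.1526, 0.1636]
tool_rot: [[-0.99, -0.139, 0.001], [-0.139, 0.99, -0.0], [-0.001, -0.0, -1.0]]
contact_force: [0.4, 0.4, -0.5]
finger_gap: 0.0381
```

Emit:
{"name": "play_rows", "arguments": {"steps": "0 -0.038 0 0 0 0; 0 -0.038 0 0 0 0; 0 -0.038 0 0 0 0; 0 -0.038 0 0 0 0; 0 -0.038 0 0 0 0"}}

```text
time_s: 50.92
ee_pos: [0.539, -0.3408, 0.1633]
tool_rot: [[-0.99, -0.139, 0.0], [-0.139, 0.99, -0.0], [-0.0, -0.0, -1.0]]
contact_force: [0.1, -0.1, -0.1]
finger_gap: 0.0381
```

```bash
python3 tubes.py
python3 - <<'E'
from h import *
for n in('top','side'):
    p,d=snap(n,n+'9.png'); W=cloud(n,d); h=cv2.cvtColor(p,cv2.COLOR_RGB2HSV); hh=W[...,2]
    y=(cv2.inRange(h,(21,150,60),(32,255,255))>0)&(W[...,0]>.55)&(abs(hh-.041)<.006); m=y.astype(np.uint8)*255
    cs=max(cv2.findContours(cv2.morphologyEx(m,cv2.MORPH_CLOSE,np.ones((9,9))),0,1)[0],key=cv2.contourArea).reshape(-1,2)
    print(n,cv2.minAreaRect((ray(n,cs,.041)[:,:2]*1000).astype(np.float32)))
E
```

```text
50.9167 [ 0.539  -0.3408  0.1633] [[-0.99, -0.139, 0.0], [-0.139, 0.99, -0.0], [-0.0, -0.0, -1.0]] [ 0.1 -0.1 -0.1] 0.03813769490939476 [-0.62  0.19  1.27  0.    1.68 -2.33]
top ctr [476.3 112.2] mean [475.2 111.   50.4] size [128.  24.] yaw 7.9 ztop 55.2 n 522
top ctr [469.  163.5] mean [467.9 162.   50.3] size [127.  24.] yaw 7.8 ztop 55.1 n 524
top ctr [461.9 215.2] mean [461.1 213.4  50.3] size [128.  24.] yaw 8.2 ztop 55.5 n 537
top ctr [454.3 265.6] mean [453.6 264.5  50.1] size [128.  24.] yaw 8.1 ztop 55.0 n 551
top ctr [449.5 318.1] mean [448.1 315.8  50.1] size [128.  25.] yaw 7.9 ztop 54.7 n 560
side ctr [461.8 210.9] mean [459.7 194.5  49.3] size [131. 242.] yaw -77.4 ztop 55.2 n 1368
top ((626.5896606445312, -149.26344299316406), (71.46906280517578, 138.8609619140625), 0.6747848391532898)Traceback (most recent call last):
  File "<stdin>", line 5, in <module>
ValueError: max() iterable argument is empty
```

View pics/top9.png

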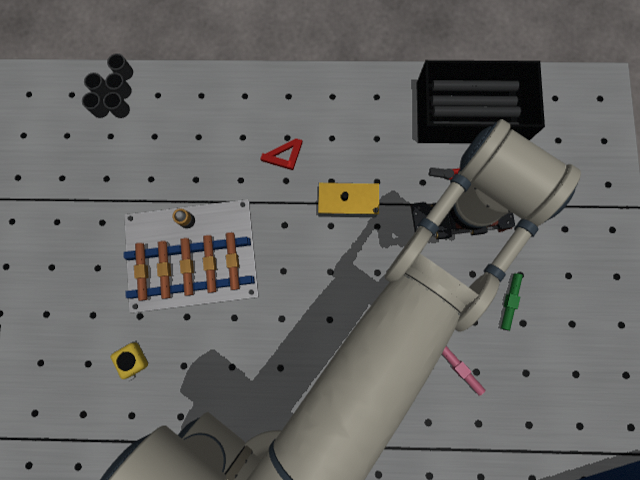

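View pics/side9.png

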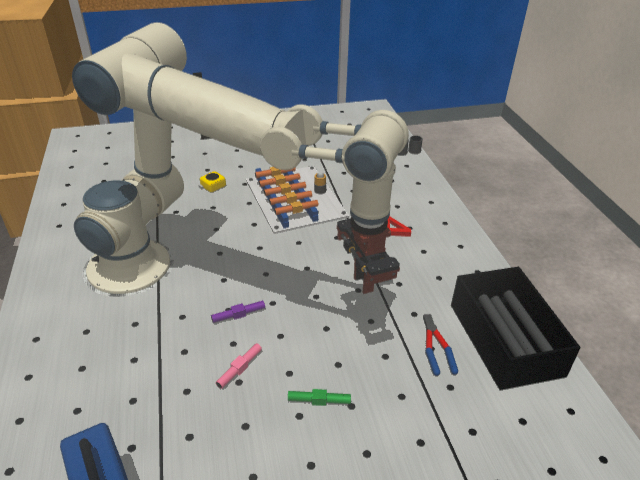

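```bash
python3 -c "
from station import bot
s=bot.read_state(); print(s['time_s'],s['contact_force']); print(bot.sign_off())"
```

```text
51.1167 [0.1164598  0.81504627 0.18434969]
the job is handed in; nothing more can be done
None
```

The job is done and handed in at about 51 s. I swung the cover open, put the sleeve on the post, pushed the cover shut again, and laid all five copper tubes in the five grooves.

- **Sleeve:** it slid over the post without resistance. Its top measured about 65 mm above the table, which fits resting on the shoulder.
- **Cover:** it started about 5° ajar. I pushed it shut until the force rose to 28 N. The last top view shows it square to the well to within about 0.7°; an earlier side view put it within about 0.2°. In the final side picture the arm hid the cover, so only the top view confirms it at the end.
- **Tubes:** in the last top view all five lie at 7.8–8.2° (the rails' square direction is 8°), with their tops at about 55 mm. They are centred within about 1 mm along their length, except the one in the groove farthest to the robot's left, which is about 3 mm off. The final side view agrees overall but could not separate the tubes.
- **Other items:** the arm did not touch the pliers, tape measure, red square or the coloured look-alikes. I noticed no knocked tube and no slip of the grip on a part. While closing the cover the light grip slid along the knob, so I pushed again with a firmer grip.

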